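Clear the assembly bench: sort parts and hold back the light hubs

TASK

Clear the mixed parts off the bench: red handles into the red tote, green brackets into the green tote, and black hubs with their steel weight inside into the blue tote. Hubs that are missing the weight look the same but feel light when lifted (about a quarter of the weight); pull out the yellow-fronted hold drawer, put those in it, and push it fully home again when the last one is in. Let go of everything, and leave the tape, knife, cutters, screwdriver, bottle and jar where they are.

Things in the scene. Friction and masses are not known exactly. Their poses are not given: they have to be found in the camera images.
- hub_a: one of up to four identical-looking black hubs: cylinder 48 mm across, 30 mm tall, grey disc on top, four lugs at the foot (12 mm wide, 8 mm high, reaching 29 mm from the axis). Complete (steel weight inside) about 0.42 kg, incomplete about 0.11 kg, 12 % either way; only lifting tells. Origin: centre of the underside, z up the axis. None if absent.
- hub_b: one of up to four identical-looking black hubs: cylinder 48 mm across, 30 mm tall, grey disc on top, four lugs at the foot (12 mm wide, 8 mm high, reaching 29 mm from the axis). Complete (steel weight inside) about 0.42 kg, incomplete about 0.11 kg, 12 % either way; only lifting tells. Origin: centre of the underside, z up the axis. None if absent.
- hub_c: one of up to four identical-looking black hubs: cylinder 48 mm across, 30 mm tall, grey disc on top, four lugs at the foot (12 mm wide, 8 mm high, reaching 29 mm from the axis). Complete (steel weight inside) about 0.42 kg, incomplete about 0.11 kg, 12 % either way; only lifting tells. Origin: centre of the underside, z up the axis. None if absent.
- hub_d: one of up to four identical-looking black hubs: cylinder 48 mm across, 30 mm tall, grey disc on top, four lugs at the foot (12 mm wide, 8 mm high, reaching 29 mm from the axis). Complete (steel weight inside) about 0.42 kg, incomplete about 0.11 kg, 12 % either way; only lifting tells. Origin: centre of the underside, z up the axis. None if absent.
- handle_a: one of up to three red plastic clamp handles lying flat: a bar 84 mm long (x), 14 mm wide (y), 16 mm high, with a round boss 26 mm in diameter at its +x end (centre 34 mm from the origin). 0.06 kg. Origin: centre of the bar's underside. None if absent.
- handle_b: one of up to three red plastic clamp handles lying flat: a bar 84 mm long (x), 14 mm wide (y), 16 mm high, with a round boss 26 mm in diameter at its +x end (centre 34 mm from the origin). 0.06 kg. Origin: centre of the bar's underside. None if absent.
- handle_c: one of up to three red plastic clamp handles lying flat: a bar 84 mm long (x), 14 mm wide (y), 16 mm high, with a round boss 26 mm in diameter at its +x end (centre 34 mm from the origin). 0.06 kg. Origin: centre of the bar's underside. None if absent.
- bracket_a: one of up to three green-painted steel T-brackets: foot 60 mm (x) by 26 mm (y) and 6 mm thick, with an upright rib 60 mm long, 10 mm thick (y), its top 30 mm above the underside. 0.09 kg. Origin: centre of the underside, z up. None if absent.
- bracket_b: one of up to three green-painted steel T-brackets: foot 60 mm (x) by 26 mm (y) and 6 mm thick, with an upright rib 60 mm long, 10 mm thick (y), its top 30 mm above the underside. 0.09 kg. Origin: centre of the underside, z up. None if absent.
- bracket_c: one of up to three green-painted steel T-brackets: foot 60 mm (x) by 26 mm (y) and 6 mm thick, with an upright rib 60 mm long, 10 mm thick (y), its top 30 mm above the underside. 0.09 kg. Origin: centre of the underside, z up. None if absent.
- tote_red: red open tote, fixed: outside 130 mm (x) by 150 mm (y), 45 mm high, walls and floor 5 mm thick. Origin: centre of the underside. For the red handles.
- tote_green: green open tote, fixed: outside 130 mm (x) by 150 mm (y), 45 mm high, walls and floor 5 mm thick. Origin: centre of the underside. For the green brackets.
- tote_blue: blue open tote, fixed: outside 130 mm (x) by 150 mm (y), 45 mm high, walls and floor 5 mm thick. Origin: centre of the underside. For complete hubs.
- hold: the low grey steel cabinet that holds the drawer, fixed: 220 mm deep (x), 200 mm wide (y), 95 mm high. Origin: centre of the underside; its front faces its -x.
- hold_drawer0 (a joint): the quality-hold drawer in a low grey cabinet (220 deep, 200 wide, 95 mm high) with a yellow front: 0 = fully home, 0.15 m = fully out. It slides out along the -x axis of its points, towards the robot, and stays where it is left.
- hold_drawer0_handle (a point): middle of the drawer's dark steel bar handle: a horizontal bar 100 mm long (along this point's y), 11 mm thick, about 57 mm above the table, 35 mm in front of the drawer's front face (35 mm towards this point's -x). Moves with the drawer.
- drawer_floor (a point): centre of the drawer's inner floor (inside 175 mm deep along x, 158 mm wide along y, walls 51 mm high above the floor; floor 22 mm above the table). Moves with the drawer; lies 144 mm behind the handle (towards +x), so with the drawer fully out only its front 135 mm is clear of the cabinet.
- tape: yellow tape roll, 64 mm across, 22 mm high, a bystander that does not belong to the job: leave it where it is. Origin: underside
- knife: orange utility knife, 92 x 18 x 10 mm, a bystander that does not belong to the job: leave it where it is. Origin: underside
- cutters: red-handled wire cutters, about 120 mm long, a bystander that does not belong to the job: leave it where it is. Origin: underside
- driver: screwdriver, a bystander that does not belong to the job: leave it where it is. Origin: underside
- water: clear water bottle, 64 mm across, 190 mm tall, a bystander that does not belong to the job: leave it where it is. Origin: underside
- jar: small jar, 54 mm across, 60 mm tall, a bystander that does not belong to the job: leave it where it is. Origin: underside

How it is judged:
By the outcome, as a careful person would: the job done as asked, in the order asked, and still so for the second after the job is handed in, with the robot touching nothing.
Of hub_a, hub_b, hub_c, hub_d only 3 to 3 are there at a start; the rules pass over those that are not, and their reading is None.
Of handle_a, handle_b, handle_c, bracket_a, bracket_b, bracket_c only 3 to 5 are there at a start; the rules pass over those that are not, and their reading is None.
At some moment in a run one of hub_a, hub_b, hub_c, hub_d, handle_a, handle_b, handle_c, bracket_a, bracket_b, bracket_c may be knocked a few centimetres aside while the robot is not near it.
Once in a run the grip may slacken for a moment while it holds something.
It also fails if it takes over 210 s, if anything falls off the work surface, if the arm or the gripper's body presses on something with over 40 N, if the wrist force passes 120 N, or if a joint passes its speed limit or range.

ROBOT

A 6-joint arm with a two-finger parallel gripper is mounted at the origin on the work surface. World frame = base frame: x ahead of the robot, y to its left, z up, the work surface at z = 0. Lengths are in m, angles in degrees, forces in N, time in s.
With the tool pointing down it reaches from about 0.25 to 0.725 m from the base axis. Payload 9.7 kg.
Tool frame: the origin (TCP) lies at the very end of the fingers, on their centre line; the grasp point (between the pads) lies 19 mm behind it; x points along the fingers, y is the direction in which the jaws open and shut, and the axes are right-handed (so a half turn about x gives the same grasp; the last joint's range is limited). The gripper opens to 85 mm and grips with 20 to 120 N. Pads are 22 mm wide; open, the fingers measure 114 mm over their backs; the gripper's body (76 mm by 85 mm) begins 54 mm behind the grasp point. The pads swing forward as they close: fully open they stand 13 mm farther back than shut.
Start: joints at [76.146, 4.979, 10.078, 95.1, 0, 90], TCP at [0.132, 0.534, 0.231] pointing down, gripper open.
Joint ranges: [-179.16, 179.16], [-48.56, 103.87], [-65.8, 70.77], [-126.05, 130.52], [-82.76, 87.17], [-180, 180]. Speed limits (degrees/s): [127.2, 127.2, 147.25, 180, 180, 180].

INTERFACE

Orientations are given as [roll, pitch, yaw] about the fixed x, y, z axes, in that order (R = Rz(yaw) Ry(pitch) Rx(roll)).
In Python, from workcell import get_obs, cams, bot gives the robot as it stands.
- The arm moves only by the tool apply_moves, never from a script. Its argument "rows" is a list that holds one entry, the list of rows, each a list of 7 numbers: the shift along the tool's x, y, z in mm, then the turn, a rotation vector about the tool's x, y, z in rad, then the opening, from 0 (shut) to 1 (fully open). A call has 1 to 20 rows; each row is the pose to reach, as a shift and turn from the pose measured when the call began, along the tool's axes at that moment; what a row does not reach only later rows make up. A row lasts 1/10 s, in which the tool goes at most 50 mm and 8.59 degrees, less where a joint would pass 70% of its speed; a pose out of reach is approached as far as the arm can. A call with a gripper value outside its range is refused whole. The fingers move at their own pace and stop on an object; "newtons" is the grip in N (left out, the last holds). Time passes only in rows, so rows that repeat a pose let the fingers close. It gives the time, the measured TCP pose, the force and the opening at its end, in the units of the state.
- get_obs(): the state, without advancing time (a new reading comes with each control period).
- cams.camera(name): name is "side" or "top" or "wrist"; returns a dict with "pixels" (384x512x3 uint8, red, green, blue), "range_z" (384x512 float32, m along the optical axis (not along the pixel's ray), 0 where there is no reading), "fx", "fy", "cx", "cy" (pixels), "eye" and "attitude" of the camera in the world. Camera axes: x right, y up, looking along -z (the intrinsics and any distortion apply to the point x, -y, -z); pixel columns grow to the right and rows downward; lengths in m; the calibration is good to about 2 mm. A picture is of the moment at which its call begins.
- bot.job_done(): hands the job in, once; it reports no verdict.
Trained networks look in a picture, given as the dict that the camera call returned (one of the last four; its "shot" number tells which), for a name from the list of things; names that differ only in an ending like _2 or _b are one class to them, and where a whole thing is asked for, a point or a joint stands for the part that bears it (a point fixed in the world has none). Each returns a list of dicts, best first, with "confidence" (0 to 1); they miss things now and then, are a little off and sometimes report something else, mostly with a low value. They report only what shows in the picture. A call takes as long as a camera call.
- cams.find_in(label, picture): "at" ([x, y, z] in m, in world coordinates, good to about 4 mm: the middle of the surface that is visible of it).
The state is a dict: "time": time; "q": joint angles; "qd": joint speeds; "joint_efforts": joint torques, N m; "ee_pos": TCP position; "tcp_rot": TCP orientation; "wrist_force": force on the tool from outside, world axes, zero at the start; "torque": the same for the moment, N m; "opening": finger opening in m.
Only numpy, scipy, OpenCV 4.12 (cv2) and the standard library are available. Lean on these libraries where they do the work, as an engineer would, in place of code of your own. Each camera call takes 0.05 s, during which the arm holds its last target.

## Working session

There is one attempt and no reset: what is moved stays moved. The work goes in short steps, Python scripts to look and compute and a tool call to move; the robot and the scene stay as the last step left them, time stands still between calls to the robot, and variables do not carry over. Pictures are saved under pics/ and viewed, and the job is handed in when it is done.

Besides the shell and the picture viewer there is one more tool, called as name(argument=value, ...), one argument or row to a line, values as JSON. apply_moves: Moves the arm, as the interface text tells. Its arguments: {"type":"object","properties":{"rows":{"type":"array"},"newtons":{"type":"number"}},"required":["rows"]}

```bash
ls; mkdir -p pics; cat > h.py <<'E'
import numpy as np, cv2
from scipy.spatial.transform import Rotation as R
from workcell import get_obs, cams, bot
def shot(n,fn=None):
    p=cams.camera(n)
    if fn: cv2.imwrite('pics/'+fn,cv2.cvtColor(np.asarray(p['pixels']),cv2.COLOR_RGB2BGR))
    return p
E
python3 - <<'E'
from h import *
o=get_obs(); print(o)
t=shot('top','top0.png'); s=shot('side','side0.png'); w=shot('wrist','wrist0.png')
for p in (t,s,w): print({k:v for k,v in p.items() if k not in('pixels','range_z')})
for l in ['hub_a','handle_a','bracket_a','tote_red','tote_green','tote_blue','hold','hold_drawer0_handle','drawer_floor','tape','knife','cutters','driver','water','jar']:
    for p,n in ((t,'t'),(s,'s')):
        print(l,n,[(np.round(d['at'],3).tolist(),round(d['confidence'],2)) for d in cams.find_in(l,p)])
E
```

```text
pics
{'time': 0.0, 'q': array([7.61463687e+01, 5.01175482e+00, 1.00343477e+01, 9.50985575e+01,
       3.94599411e-04, 9.00021913e+01]), 'qd': array([ 1.91749235e-02, -3.27820274e-02,  1.63362160e-02, -3.43081269e-03,
        4.55153610e-02,  5.14219645e-05]), 'joint_efforts': array([-1.35559996e-03, -5.20393324e+01,  4.64799464e+01,  1.67475455e-02,
       -2.01575904e-04,  4.49191361e-06]), 'ee_pos': array([0.1316383 , 0.53378598, 0.23057583]), 'tcp_rot': array([ -90.29543002,   89.92403445, -104.15125286]), 'wrist_force': array([-0.09849375, -0.60467463, -0.35313963]), 'torque': array([ 0.00822853,  0.0167678 , -0.01293212]), 'opening': 0.0854710627637243}
{'fx': 426.8176606323526, 'fy': 426.8176606323526, 'cx': 252.71366296224176, 'cy': 198.93425591685013, 'eye': array([ 0.33515259, -0.00473981,  1.44360818]), 'attitude': array([  6.6693292 ,   0.45614566, -88.28060026]), 'shot': 1}
{'fx': 430.34092600231475, 'fy': 430.34092600231475, 'cx': 253.81649509226986, 'cy': 189.16837437880372, 'eye': array([ 0.10291493, -0.87526836,  0.90873238]), 'attitude': array([ 49.16144715,  -0.5909
[... 1534 characters left out ...]
 ([0.593, -0.367, 0.003], 0.55)]
tape t [([0.412, -0.126, 0.025], 0.76), ([0.521, -0.077, 0.025], 0.49)]
tape s [([0.413, -0.138, 0.025], 0.78), ([0.431, 0.026, 0.031], 0.33)]
knife t [([0.514, 0.129, 0.012], 0.46)]
knife s [([0.512, 0.125, 0.011], 0.55)]
cutters t [([0.3, 0.267, 0.01], 0.74)]
cutters s [([0.637, 0.412, 0.092], 0.64), ([0.295, 0.258, 0.013], 0.51)]
driver t [([0.362, -0.503, 0.024], 0.62)]
driver s [([0.366, -0.51, 0.02], 0.66), ([0.507, -0.181, 0.018], 0.53)]
water t [([0.344, 0.501, 0.127], 0.84)]
water s [([0.409, -0.138, 0.023], 0.67), ([0.336, 0.499, 0.09], 0.59)]
jar t [([0.727, -0.25, 0.061], 0.79)]
jar s [([0.721, -0.265, 0.048], 0.76), ([0.567, 0.389, 0.056], 0.62)]
```

View pics/top0.png

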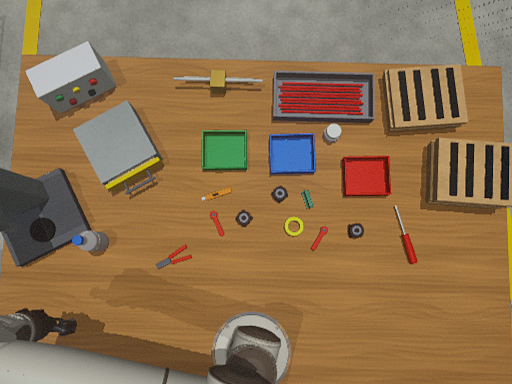

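View pics/side0.png

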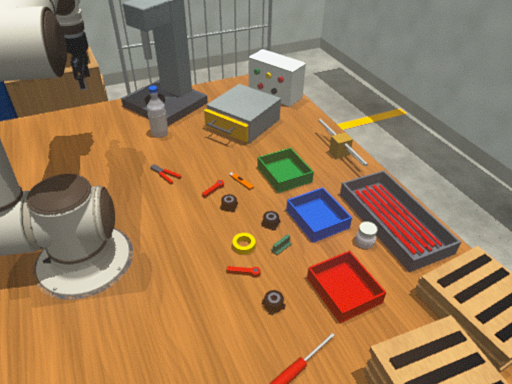

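View pics/wrist0.png

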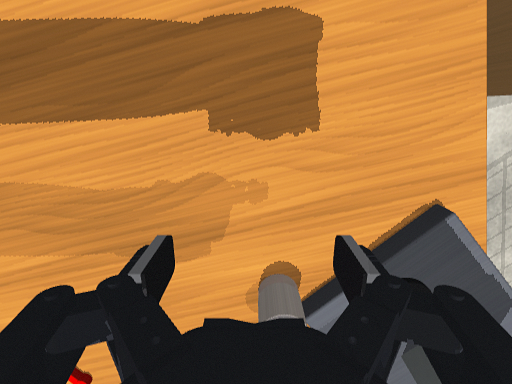

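The top view shows three hubs at (244,218), (280,194) and (356,231), red handles at (217,223) and (319,239), and one bracket at (307,199). The totes are at (224,150), (291,154) and (366,176), and the drawer bar is at (142,185). The side view shows the same six parts. Next I'll segment both views for exact poses.

```bash
cat >> h.py <<'E'
def cloud(p):
    z=np.asarray(p['range_z'],float); v,u=np.mgrid[0:z.shape[0],0:z.shape[1]]
    c=np.stack([(u-p['cx'])/p['fx']*z,-(v-p['cy'])/p['fy']*z,-z],-1)
    A=R.from_euler('xyz',p['attitude'],degrees=True).as_matrix()
    W=c@A.T+p['eye']; W[z==0]=np.nan
    return W
def masks(p):
    h=cv2.cvtColor(np.asarray(p['pixels']),cv2.COLOR_RGB2HSV).astype(int); H,S,V=h[...,0],h[...,1],h[...,2]
    return dict(red=((H<4)|(H>174))&(S>190)&(V>70),green=(H>50)&(H<90)&(S>80)&(V>30),dark=(V<75),blue=(H>100)&(H<125)&(S>150),yellow=(H>22)&(H<33)&(S>150))
def blobs(p,near=None,lims=(0.2,0.8,-0.6,0.6,0.004,0.12),names=('red','green','dark'),minpx=12):
    W=cloud(p); M=masks(p); out=[]
    for n in names:
        m=M[n]&np.isfinite(W[...,0])
        m&=(W[...,0]>lims[0])&(W[...,0]<lims[1])&(W[...,1]>lims[2])&(W[...,1]<lims[3])&(W[...,2]>lims[4])&(W[...,2]<lims[5])
        k,L,st,ce=cv2.connectedComponentsWithStats(m.astype(np.uint8),connectivity=8)
        for i in range(1,k):
            if st[i,4]<minpx: continue
            P=W[L==i]; c=np.median(P,0); (rc,sz,an)=cv2.minAreaRect(P[:,:2].astype(np.float32)*1000)
            ev,E=np.linalg.eigh(np.cov(P[:,:2].T)); d=E[:,1]
            q=(P[:,:2]-P[:,:2].mean(0))@d
            out.append(dict(n=n,px=np.round(ce[i]).astype(int).tolist(),N=int(st[i,4]),med=np.round(c,3).tolist(),rect=np.round(rc).tolist(),sz=np.round(sz).tolist(),ztop=round(float(np.percentile(P[:,2],90)),3),pca=round(float(np.degrees(np.arctan2(d[1],d[0])))%180,1),mean=np.round(P.mean(0),3).tolist()))
    return out
E
python3 - <<'E'
from h import *
for n in('top','side'):
    p=shot(n); print(n)
    for b in blobs(p): print(b)
E
```

```text
top
{'n': 'red', 'px': [365, 177], 'N': 1044, 'med': [0.588, -0.368, 0.008], 'rect': [590.0, -366.0], 'sz': [127.0, 152.0], 'ztop': 0.042, 'pca': 77.5, 'mean': [0.588, -0.367, 0.014]}
{'n': 'red', 'px': [387, 161], 'N': 24, 'med': [0.643, -0.434, 0.043], 'rect': [637.0, -434.0], 'sz': [43.0, 12.0], 'ztop': 0.047, 'pca': 11.9, 'mean': [0.64, -0.433, 0.043]}
{'n': 'red', 'px': [217, 224], 'N': 72, 'med': [0.414, 0.128, 0.016], 'rect': [415.0, 131.0], 'sz': [80.0, 21.0], 'ztop': 0.02, 'pca': 24.3, 'mean': [0.414, 0.127, 0.016]}
{'n': 'red', 'px': [319, 238], 'N': 80, 'med': [0.377, -0.213, 0.016], 'rect': [377.0, -215.0], 'sz': [22.0, 83.0], 'ztop': 0.02, 'pca': 151.0, 'mean': [0.378, -0.212, 0.016]}
{'n': 'red', 'px': [409, 249], 'N': 175, 'med': [0.35, -0.51, 0.024], 'rect': [352.0, -511.0], 'sz': [96.0, 24.0], 'ztop': 0.028, 'pca': 17.3, 'mean': [0.35, -0.51, 0.024]}
{'n': 'red', 'px': [177, 251], 'N': 52, 'med': [0.32, 0.258, 0.012], 'rect': [319.0, 258.0], 'sz': [8.0, 66.0], 'ztop': 0.017, 'pca': 126.4, 'mean': [0.319, 0.258, 0.012]}
{'n': 'red', 'px': [181, 259], 'N': 48, 'med': [
[... 7338 characters left out ...]
{'n': 'dark', 'px': [445, 281], 'N': 100, 'med': [0.783, -0.488, 0.08], 'rect': [783.0, -487.0], 'sz': [35.0, 19.0], 'ztop': 0.082, 'pca': 7.2, 'mean': [0.783, -0.487, 0.08]}
{'n': 'dark', 'px': [461, 297], 'N': 94, 'med': [0.785, -0.537, 0.08], 'rect': [786.0, -537.0], 'sz': [29.0, 20.0], 'ztop': 0.082, 'pca': 10.4, 'mean': [0.785, -0.537, 0.08]}
{'n': 'dark', 'px': [274, 306], 'N': 124, 'med': [0.398, -0.354, 0.021], 'rect': [404.0, -342.0], 'sz': [40.0, 48.0], 'ztop': 0.03, 'pca': 167.6, 'mean': [0.4, -0.35, 0.019]}
{'n': 'dark', 'px': [481, 316], 'N': 58, 'med': [0.787, -0.593, 0.08], 'rect': [788.0, -594.0], 'sz': [24.0, 13.0], 'ztop': 0.082, 'pca': 179.9, 'mean': [0.788, -0.594, 0.08]}
```

```bash
cat >> h.py <<'E'
def tool(a):  # jaw yaw deg -> R
    a=np.radians(a); x=np.array([0,0,-1.]); y=np.array([np.cos(a),np.sin(a),0]); return np.stack([x,y,np.cross(x,y)],1)
def cur():
    o=get_obs(); return o,np.asarray(o['ee_pos']),R.from_euler('xyz',o['tcp_rot'],degrees=True).as_matrix()
def plan(wps,long=False):
    """wps: (x,y,z,jawyaw,open); jaw yaw mod 180, nearest branch (long=True: other)"""
    o,p,A=cur(); y0=np.degrees(np.arctan2(A[1,1],A[0,1])); print('t',round(o['time'],2),'p',np.round(p,4),'jaw',round(y0,1),'q1,5,6',np.round(np.asarray(o['q'])[[0,4,5]],1),'F',np.round(o['wrist_force'],2),'open',round(o['opening'],4))
    pp,ay=p,y0
    for (x,y,z,a,op) in wps:
        a=ay+((a-ay+90)%180-90)
        if long: a+=180 if a<ay else -180; long=False
        B=tool(a); d=(np.array([x,y,z])-p)@A*1000; r=R.from_matrix(A.T@B).as_rotvec()
        n=max(np.linalg.norm(np.array([x,y,z])-pp)/.05,abs(a-ay)/8.59)
        print([int(v) for v in np.round(d)]+[round(float(v),3) for v in r]+[op],'rows>=%.1f'%n,'jaw %.0f'%a)
        pp,ay=np.array([x,y,z]),a
E
python3 - <<'E'
from h import *
t=shot('top');s=shot('side')
for p in (t,s):
    W=cloud(p);m=masks(p)['yellow']&(W[...,2]>.015)&(W[...,0]>.45)&(W[...,1]>.25)
    P=W[m];E=np.linalg.eigh(np.cov(P[:,:2].T))[1][:,1];print('yellow',P.mean(0),np.degrees(np.arctan2(E[1],E[0]))%180,np.percentile(P[:,2],[2,98]))
    # handle: points in front of yellow plane
    e=E;n=np.array([-e[1],e[0]]); n=n if n[0]>0 else -n
    q=(W[...,:2]-P[:,:2].mean(0)); f=q@n; l=q@e
    h=(f<-.02)&(f>-.06)&(abs(l)<.07)&(W[...,2]>.04)&(W[...,2]<.08)
    Q=W[h];print('handle',len(Q),Q.mean(0),np.percentile(Q[:,2],[5,50,95]),np.median(f[h]),np.percentile(f[h],[5,95]),np.percentile(l[h],[1,99]),np.percentile(l[m],[1,99]))
    E2=np.linalg.eigh(np.cov(Q[:,:2].T))[1][:,1];print('hdir',np.degrees(np.arctan2(E2[1],E2[0]))%180)
    c=(W[...,2]>.08)&(W[...,2]<.105)&(W[...,0]>.5)&(W[...,0]<.8)&(W[...,1]>.3)&(W[...,1]<.58)
    print('cab',cv2.minAreaRect(W[c][:,:2].astype(np.float32)*1000))
    mb=masks(p)['blue']&(W[...,0]>.5)&(W[...,2]>.035)&(W[...,0]<.8)&(abs(W[...,1])<.3);print('blue',cv2.minAreaRect(W[mb][:,:2].astype(np.float32)*1000))
E
```

```text
yellow [0.59078488 0.42167633 0.08365091] 37.88891825847969 [0.03260787 0.12463726]
handle 124 [0.53528527 0.43010047 0.06360329] [0.04333196 0.06259289 0.07884673] -0.04205876751644705 [-0.05673177 -0.02228817] [0.00594006 0.06894406] [-0.29967148  0.04381348]
hdir 38.83155436184299
cab ((660.3584594726562, 460.3760986328125), (228.92230224609375, 201.43301391601562), 31.0958194732666)
blue ((658.3555908203125, -115.38279724121094), (128.98992919921875, 148.70924377441406), 2.3294174671173096)
yellow [0.59691038 0.42956147 0.08111887] 37.270049835081494 [0.02089443 0.11968952]
handle 85 [0.53780227 0.43387552 0.06160673] [0.04205662 0.06101422 0.07862515] -0.03823772155383545 [-0.05736442 -0.0218752 ] [0.02986967 0.0668278 ] [-0.28792155  0.05572439]
hdir 117.9289744850935
cab ((654.8716430664062, 455.9354248046875), (239.2314910888672, 205.41505432128906), 31.09914207458496)
blue ((657.0850219726562, -118.46045684814453), (131.46678161621094, 152.13270568847656), 3.579242467880249)
```

```bash
cat > drw.py <<'E'
from h import *
def handle(p,yaw=30.8,out=False):
    W=cloud(p);n=np.array([np.cos(np.radians(yaw)),np.sin(np.radians(yaw))]);e=np.array([-n[1],n[0]])
    m=masks(p)['yellow']&(W[...,2]>.015)&(W[...,2]<.1)&(W[...,0]>.35)&(W[...,0]<.66)&(W[...,1]>.2)&(W[...,1]<.55)&((W[...,:2]-[.66,.46])@n>-.32)&(abs((W[...,:2]-[.66,.46])@e)<.12)
    P=W[m]; E=np.linalg.eigh(np.cov(P[:,:2].T))[1][:,1]
    print('yellow',m.sum(),P.mean(0).round(3),'dir',round(np.degrees(np.arctan2(E[1],E[0]))%180,1),'f',np.percentile((P[:,:2]-[.66,.46])@n,[2,50,98]).round(3),'l',np.percentile((P[:,:2]-[.66,.46])@e,[1,50,99]).round(3),'z',np.percentile(P[:,2],[2,98]).round(3))
    f0=np.median((P[:,:2]-[.66,.46])@n)
    f=(W[...,:2]-[.66,.46])@n-f0; l=(W[...,:2]-[.66,.46])@e
    h=(f<-.018)&(f>-.06)&(abs(l)<.07)&(W[...,2]>.04)&(W[...,2]<.08)
    Q=W[h]; bar=h&(f<-.025); B=W[bar]
    E=np.linalg.eigh(np.cov(B[:,:2].T))[1][:,1]
    fm=np.median(f[bar])+f0; lm=np.percentile(l[bar],[1,99])
    print('bar',bar.sum(),'dir',round(np.degrees(np.arctan2(E[1],E[0]))%180,1),'f',np.percentile(f[bar]+f0,[5,50,95]).round(3),'l',lm.round(3),'z',np.percentile(B[:,2],[5,50,95]).round(3),'centre',(np.array([.66,.46])+fm*n+lm.mean()*e).round(4))
if __name__=='__main__':
    for c in('top','side'): handle(shot(c))
E
python3 drw.py
```

```text
yellow 289 [0.568 0.405 0.081] dir 121.0 f [-0.113 -0.108 -0.1  ] l [-0.096  0.001  0.094] z [0.043 0.088]
bar 124 dir 120.8 f [-0.153 -0.148 -0.139] l [-0.053  0.051] z [0.056 0.063 0.067] centre [0.5334 0.3829]
yellow 124 [0.571 0.41  0.076] dir 116.2 f [-0.119 -0.109 -0.023] l [-0.094  0.005  0.092] z [0.021 0.085]
bar 89 dir 120.5 f [-0.16  -0.155 -0.139] l [-0.058  0.051] z [0.054 0.059 0.063] centre [0.5286 0.378 ]
```

```bash
python3 - <<'E'
from h import *
plan([(.25,.51,.27,120,.35),(.530,.380,.27,30.8,.35),(.530,.380,.13,30.8,.35)])
E
```

```text
t 1.95 p [0.1317 0.534  0.2313] jaw 76.1 q1,5,6 [76.1 -0.  90. ] F [-0.22  0.11 -0.33] open 0.0854
[-39, 5, 121, -0.765, 0.0, -0.0, 0.35] rows>=5.1 jaw 120
[-39, -54, 424, 0.791, 0.0, -0.0, 0.35] rows>=10.4 jaw 31
[101, -54, 424, 0.791, 0.0, -0.0, 0.35] rows>=2.8 jaw 31
```

apply_moves(
  rows=[
    [[-39, 0, 0, 0, 0, 0, 0.35], [-39, -13, 100, 0.2, 0, 0, 0.35], [-39, -54, 424, 0.791, 0, 0, 0.35], [-39, -54, 424, 0.791, 0, 0, 0.35], [-39, -54, 424, 0.791, 0, 0, 0.35], [-39, -54, 424, 0.791, 0, 0, 0.35], [-39, -54, 424, 0.791, 0, 0, 0.35], [-39, -54, 424, 0.791, 0, 0, 0.35], [-39, -54, 424, 0.791, 0, 0, 0.35], [-39, -54, 424, 0.791, 0, 0, 0.35], [-39, -54, 424, 0.791, 0, 0, 0.35], [50, -54, 424, 0.791, 0, 0, 0.35], [101, -54, 424, 0.791, 0, 0, 0.35], [101, -54, 424, 0.791, 0, 0, 0.35], [101, -54, 424, 0.791, 0, 0, 0.35]],
  ],
  newtons=60,
)

```text
time: 3.45
ee_pos: [0.5272, 0.3786, 0.1238]
tcp_rot: [-86.1, 89.4, -145.2]
wrist_force: [0.3, -1.0, -0.7]
opening: 0.0301
```

```bash
python3 - <<'E'
from h import *
plan([(.530,.380,.04,30.8,.35)])
w=shot('wrist','w1.png'); W=cloud(w)
from drw import handle
handle(w)
E
```

```text
t 3.45 p [0.5272 0.3786 0.1238] jaw 30.9 q1,5,6 [35.7  0.  94.8] F [ 0.29 -1.02 -0.67] open 0.0301
[84, 4, 0, 0.001, 0.001, 0.01, 0.35] rows>=1.7 jaw 31
yellow 3230 [0.547 0.437 0.082] dir 121.7 f [-0.116 -0.108 -0.102] l [-0.04   0.049  0.093] z [0.08  0.083]
bar 2040 dir 120.5 f [-0.156 -0.15  -0.138] l [-0.054  0.05 ] z [0.058 0.061 0.063] centre [0.532  0.3813]
```

View pics/w1.png

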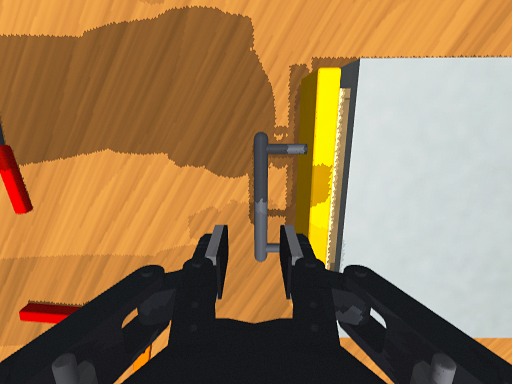

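The wrist view shows the bar at column 260, rows 135–260, between the jaws, and the yellow front at column 325. Descending to grip the bar.

apply_moves(
  rows=[
    [[40, 4, 0, 0, 0, 0.01, 0.35], [82, 5, 0, 0, 0, 0.01, 0.35], [82, 5, 0, 0, 0, 0.01, 0.35], [82, 5, 0, 0, 0, 0.01, 0.35], [82, 5, 0, 0, 0, 0.01, 0], [82, 5, 0, 0, 0, 0.01, 0], [82, 5, 0, 0, 0, 0.01, 0], [82, 5, 0, 0, 0, 0.01, 0], [82, 5, 0, 0, 0, 0.01, 0]],
  ],
  newtons=60,
)

```text
time: 4.4
ee_pos: [0.5341, 0.3831, 0.0506]
tcp_rot: [92.0, 89.4, 32.9]
wrist_force: [-1.4, -0.2, 8.1]
opening: 0.008
```

```bash
python3 - <<'E'
from h import *
o,p,A=cur(); n=np.array([np.cos(np.radians(30.8)),np.sin(np.radians(30.8)),0]); 
plan([tuple(p-n*.15)+(30.8,0),tuple(p-n*.152)+(30.8,0)])
E
```

```text
t 4.4 p [0.5341 0.3831 0.0506] jaw 30.9 q1,5,6 [35.7 -0.  94.8] F [-1.41 -0.24  8.11] open 0.008
[-2, -150, 0, 0.001, -0.0, -0.011, 0] rows>=3.0 jaw 31
[-2, -152, 0, 0.001, -0.0, -0.011, 0] rows>=0.0 jaw 31
```

```bash
python3 - <<'E'
from h import *
o=get_obs();print(o['q'],o['torque'])
w=shot('wrist','w2.png');p=shot('side','s2.png');im=cv2.imread('pics/s2.png')[60:190,150:350];cv2.imwrite('pics/s2c.png',cv2.resize(im,None,fx=4,fy=4,interpolation=cv2.INTER_CUBIC))
E
```

```text
[ 3.56656844e+01  1.92149627e+01  6.73772557e+00  7.68980952e+01
 -3.01780997e-02  9.47961130e+01] [0.03139576 0.17754235 0.04842821]
```

View pics/w2.png

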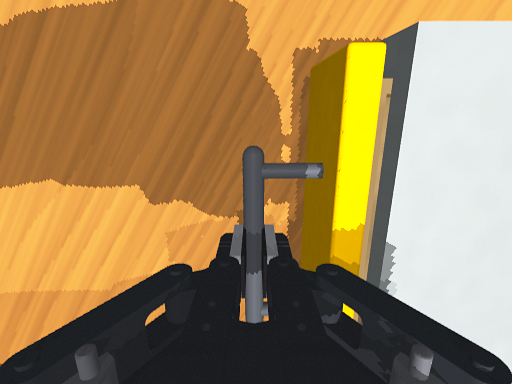

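View pics/s2c.png

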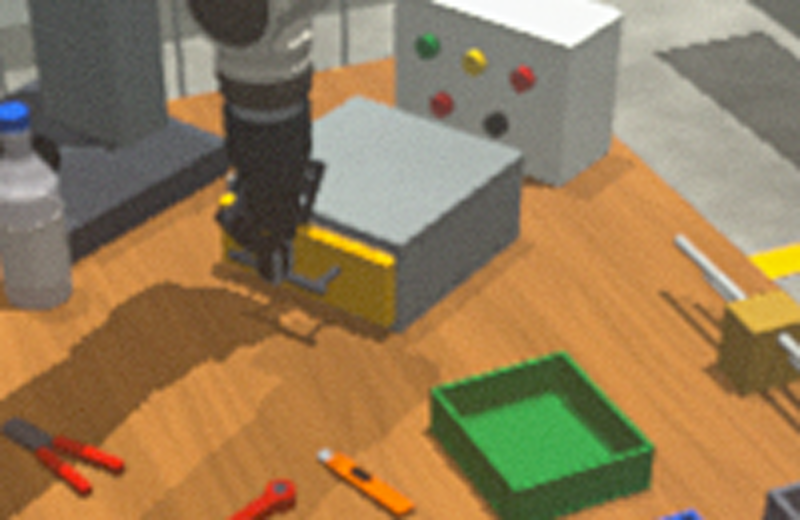

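The bar is held between the pads. Pulling 150 mm out along the drawer axis.

apply_moves(
  rows=[
    [[0, -15, 0, 0, 0, 0, 0], [0, -30, 0, 0, 0, 0, 0], [0, -45, 0, 0, 0, 0, 0], [0, -60, 0, 0, 0, 0, 0], [0, -75, 0, 0, 0, 0, 0], [0, -90, 0, 0, 0, 0, 0], [0, -105, 0, 0, 0, 0, 0], [0, -120, 0, 0, 0, 0, 0], [0, -130, 0, 0, 0, 0, 0], [0, -140, 0, 0, 0, 0, 0], [0, -148, 0, 0, 0, 0, 0], [0, -152, 0, 0, 0, 0, 0], [0, -153, 0, 0, 0, 0, 0], [0, -153, 0, 0, 0, 0, 0]],
  ],
  newtons=60,
)

```text
time: 5.9
ee_pos: [0.4083, 0.3071, 0.0508]
tcp_rot: [87.2, 88.6, 28.0]
wrist_force: [29.6, 9.4, -21.2]
opening: 0.0083
```

```bash
python3 - <<'E'
from h import *
o,p,A=cur(); n=np.array([np.cos(np.radians(30.8)),np.sin(np.radians(30.8)),0]); 
plan([tuple(p)+(30.8,.35)])
print((p[:2]-[.66,.46])@n[:2])
w=shot('top','t3.png');from drw import handle
handle(w)
im=cv2.imread('pics/t3.png')[90:290,60:360];cv2.imwrite('pics/t3c.png',cv2.resize(im,None,fx=2.5,fy=2.5,interpolation=cv2.INTER_CUBIC))
E
```

```text
t 5.9 p [0.4083 0.3071 0.0508] jaw 30.8 q1,5,6 [37.1 -0.2 96.3] F [ 29.65   9.38 -21.18] open 0.0083
[0, 0, 0, 0.0, 0.001, -0.024, 0.35] rows>=0.0 jaw 31
-0.29450336531082244
yellow 119 [0.474 0.283 0.081] dir 121.6 f [-0.256 -0.25  -0.243] l [-0.098 -0.058 -0.014] z [0.045 0.09 ]
bar 56 dir 133.4 f [-0.297 -0.291 -0.28 ] l [-0.057 -0.01 ] z [0.057 0.063 0.067] centre [0.4269 0.2824]
```

View pics/t3c.png

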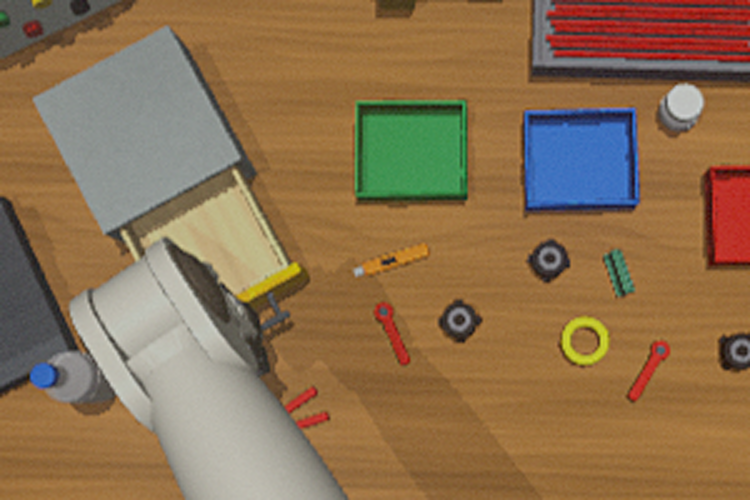

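The drawer is out: its front is now at about (270,282) in the crop and the interior is visible. Releasing the bar, lifting and going above hub 1.

```bash
python3 - <<'E'
from h import *
plan([(.409,.3075,.0508,30.8,.35),(.409,.3075,.2,30.8,.35),(.436,.04,.2,0,1),(.436,.04,.13,0,1)])
E
```

```text
t 5.95 p [0.4083 0.3071 0.0508] jaw 30.8 q1,5,6 [37.1 -0.2 96.3] F [ 28.73   9.92 -21.58] open 0.0082
[0, 1, 0, 0.0, 0.001, -0.024, 0.35] rows>=0.0 jaw 31
[-149, 4, 0, 0.0, 0.001, -0.024, 0.35] rows>=3.0 jaw 31
[-152, -109, 244, 0.538, -0.005, -0.023, 1] rows>=5.4 jaw 0
[-82, -111, 244, 0.538, -0.005, -0.023, 1] rows>=1.4 jaw 0
```

apply_moves(
  rows=[
    [[0, 0, 0, 0, 0, 0, 0.35], [0, 0, 0, 0, 0, 0, 0.35], [0, 0, 0, 0, 0, 0, 0.35], [-40, 0, 0, 0, 0, -0.02, 0.35], [-90, 0, 0, 0, 0, -0.02, 0.35], [-140, 2, 0, 0, 0, -0.023, 0.35], [-150, -9, 25, 0.1, 0, -0.023, 0.6], [-152, -109, 244, 0.538, -0.005, -0.023, 1], [-152, -109, 244, 0.538, -0.005, -0.023, 1], [-152, -109, 244, 0.538, -0.005, -0.023, 1], [-152, -109, 244, 0.538, -0.005, -0.023, 1], [-152, -109, 244, 0.538, -0.005, -0.023, 1], [-100, -111, 244, 0.538, -0.005, -0.023, 1], [-82, -111, 244, 0.538, -0.005, -0.023, 1], [-82, -111, 244, 0.538, -0.005, -0.023, 1]],
  ],
)

```text
time: 7.45
ee_pos: [0.4345, 0.0393, 0.1282]
tcp_rot: [-93.5, 89.8, 176.5]
wrist_force: [-0.6, 0.4, -0.4]
opening: 0.0852
```

```bash
python3 - <<'E'
from h import *
from drw import handle
t=shot('top');handle(t)
w=shot('wrist','w4.png')
for p in (t,w):
  for b in blobs(p,lims=(.25,.5,-.1,.2,.004,.1),names=('dark','red')): print({k:b[k] for k in('n','N','rect','sz','ztop','med','px','pca')})
  print([(np.round(d['at'],3).tolist(),round(d['confidence'],2)) for d in cams.find_in('hub_a',p)])
plan([(.436,.04,.13,0,1)])
E
```

```text
yellow 300 [0.446 0.33  0.081] dir 121.3 f [-0.257 -0.251 -0.243] l [-0.097 -0.001  0.093] z [0.045 0.089]
bar 128 dir 121.0 f [-0.296 -0.291 -0.281] l [-0.055  0.051] z [0.056 0.061 0.066] centre [0.4114 0.3091]
[([0.523, -0.073, 0.03], 0.6), ([0.407, -0.33, 0.03], 0.58), ([0.723, -0.248, 0.061], 0.46)]
{'n': 'dark', 'N': 1419, 'rect': [437.0, 38.0], 'sz': [47.0, 48.0], 'ztop': 0.03, 'med': [0.436, 0.046, 0.029], 'px': [254, 182], 'pca': 3.6}
{'n': 'dark', 'N': 211, 'rect': [437.0, 38.0], 'sz': [15.0, 15.0], 'ztop': 0.032, 'med': [0.436, 0.038, 0.031], 'px': [254, 189], 'pca': 11.4}
{'n': 'dark', 'N': 129, 'rect': [497.0, -80.0], 'sz': [18.0, 7.0], 'ztop': 0.028, 'med': [0.498, -0.077, 0.011], 'px': [310, 285], 'pca': 87.8}
{'n': 'red', 'N': 1573, 'rect': [416.0, 129.0], 'sz': [87.0, 24.0], 'ztop': 0.016, 'med': [0.419, 0.128, 0.015], 'px': [234, 88], 'pca': 25.5}
[([0.51, -0.074, 0.031], 0.87)]
t 7.65 p [0.437  0.0402 0.1323] jaw 0.0 q1,5,6 [ 5.2  0.  95.2] F [0.01 1.1  0.36] open 0.0851
[2, -1, 0, 0.0, -0.001, -0.003, 1] rows>=0.1 jaw -0
```

View pics/w4.png

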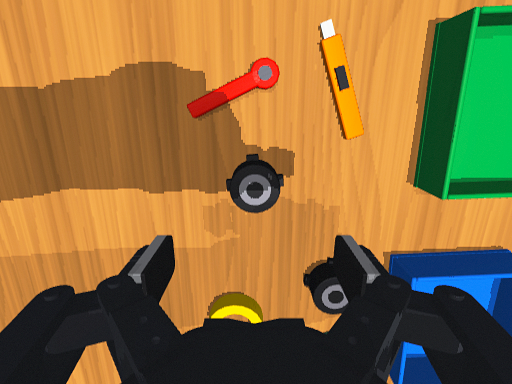

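Hub 1 is at pixel (254,188), with its lugs roughly along the image axes, so I grasp at 45° between them. The top view confirms the drawer is about 142 mm out.

```bash
python3 - <<'E'
from h import *
plan([(.437,.039,.10,48,1),(.437,.039,.008,48,1)])
E
```

```text
t 7.65 p [0.437  0.0402 0.1323] jaw 0.0 q1,5,6 [ 5.2  0.  95.2] F [0.01 1.1  0.36] open 0.0851
[32, 0, 1, -0.837, 0.001, -0.003, 1] rows>=5.6 jaw 48
[124, 0, 1, -0.837, 0.001, -0.003, 1] rows>=1.8 jaw 48
```

apply_moves(
  rows=[
    [[32, 0, 1, -0.837, 0, 0, 1], [32, 0, 1, -0.837, 0, 0, 1], [32, 0, 1, -0.837, 0, 0, 1], [32, 0, 1, -0.837, 0, 0, 1], [32, 0, 1, -0.837, 0, 0, 1], [32, 0, 1, -0.837, 0, 0, 1], [70, 0, 1, -0.837, 0, 0, 1], [105, 0, 1, -0.837, 0, 0, 1], [124, 0, 1, -0.837, 0, 0, 1], [124, 0, 1, -0.837, 0, 0, 1], [124, 0, 1, -0.837, 0, 0, 0], [124, 0, 1, -0.837, 0, 0, 0], [124, 0, 1, -0.837, 0, 0, 0], [124, 0, 1, -0.837, 0, 0, 0], [124, 0, 1, -0.837, 0, 0, 0]],
  ],
  newtons=60,
)

```text
time: 9.15
ee_pos: [0.4385, 0.0394, 0.0107]
tcp_rot: [51.0, 89.7, 9.0]
wrist_force: [-2.2, 0.8, 10.6]
opening: 0.0458
```

apply_moves(
  rows=[
    [[-30, 0, 0, 0, 0, 0, 0], [-70, 0, 0, 0, 0, 0, 0], [-110, 0, 0, 0, 0, 0, 0], [-140, 0, 0, 0, 0, 0, 0], [-150, 0, 0, 0, 0, 0, 0], [-150, 0, 0, 0, 0, 0, 0], [-150, 0, 0, 0, 0, 0, 0], [-150, 0, 0, 0, 0, 0, 0]],
  ],
)

```text
time: 9.95
ee_pos: [0.4368, 0.0392, 0.1587]
tcp_rot: [53.4, 89.8, 11.4]
wrist_force: [0.2, -0.4, -4.6]
opening: 0.0455
```

```bash
cat >>h.py <<'E'
def weigh():
    L=[]
    for i in range(4):
        p=cams.camera('wrist'); L.append(get_obs()['wrist_force'])
    print('weigh',np.round(L,2).tolist(),np.mean(L,0).round(2)); return p
E
python3 - <<'E'
from h import *
p=weigh(); cv2.imwrite('pics/w5.png',cv2.cvtColor(p['pixels'],cv2.COLOR_RGB2BGR))
plan([(.66,-.12,.15,48,0)])
E
```

```text
weigh [[-0.28, -0.43, -4.53], [0.42, 0.02, -4.22], [0.17, -0.44, -3.95], [0.19, 0.32, -3.73]] [ 0.12 -0.13 -4.11]
t 10.15 p [0.4372 0.0392 0.1598] jaw 48.0 q1,5,6 [ 5.1  0.  47.1] F [ 0.19  0.32 -3.73] open 0.0458
[11, 31, 272, -0.0, 0.003, -0.003, 0] rows>=5.5 jaw 48
```

View pics/w5.png

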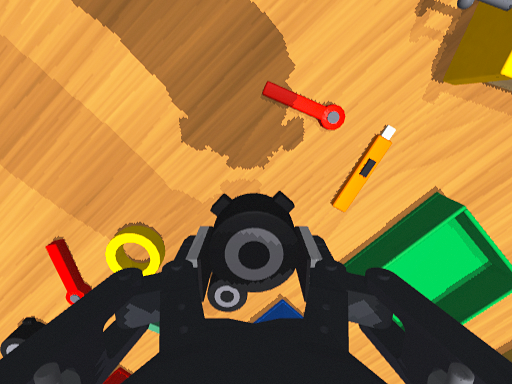

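The force reads −4.1 N, so hub 1 is complete. The view shows it held squarely at (253,250). It goes in the blue tote, −y side.

```bash
python3 - <<'E'
from h import *
plan([(.645,-.153,.16,2.5,0),(.645,-.153,.02,2.5,0),(.645,-.153,.02,2.5,.65),(.645,-.153,.15,2.5,.65)])
E
```

```text
t 10.15 p [0.4372 0.0392 0.1598] jaw 48.0 q1,5,6 [ 5.1  0.  47.1] F [ 0.19  0.32 -3.73] open 0.0458
[1, -4, 283, 0.794, 0.001, -0.004, 0] rows>=5.7 jaw 2
[141, -4, 283, 0.794, 0.001, -0.004, 0] rows>=2.8 jaw 2
[141, -4, 283, 0.794, 0.001, -0.004, 0.65] rows>=0.0 jaw 2
[11, -4, 283, 0.794, 0.001, -0.004, 0.65] rows>=2.6 jaw 2
```

apply_moves(
  rows=[
    [[0, -4, 283, 0.794, 0, 0, 0], [0, -4, 283, 0.794, 0, 0, 0], [0, -4, 283, 0.794, 0, 0, 0], [0, -4, 283, 0.794, 0, 0, 0], [0, -4, 283, 0.794, 0, 0, 0], [0, -4, 283, 0.794, 0, 0, 0], [0, -4, 283, 0.794, 0, 0, 0], [30, -4, 283, 0.794, 0, 0, 0], [70, -4, 283, 0.794, 0, 0, 0], [100, -4, 283, 0.794, 0, 0, 0], [125, -4, 283, 0.794, 0, 0, 0], [138, -4, 283, 0.794, 0, 0, 0], [140, -4, 283, 0.794, 0, 0, 0], [140, -4, 283, 0.794, 0, 0, 0]],
  ],
)

```text
time: 11.55
ee_pos: [0.6457, -0.153, 0.0213]
tcp_rot: [95.0, 89.7, 7.5]
wrist_force: [0.0, -0.0, -4.3]
opening: 0.0456
```

apply_moves(
  rows=[
    [[0, 0, 0, 0, 0, 0, 0.66], [0, 0, 0, 0, 0, 0, 0.66], [0, 0, 0, 0, 0, 0, 0.66], [-20, 0, 0, 0, 0, 0, 0.66], [-60, 0, 0, 0, 0, 0, 0.66], [-110, 0, 0, 0, 0, 0, 0.66], [-130, 0, 0, 0, 0, 0, 1]],
  ],
)

```text
time: 12.25
ee_pos: [0.6464, -0.1534, 0.1576]
tcp_rot: [82.6, 89.3, -4.9]
wrist_force: [0.7, -0.0, -0.1]
opening: 0.0693
```

```bash
python3 - <<'E'
from h import *
plan([(.522,-.077,.2,2.5,1),(.522,-.077,.14,2.5,1)])
w=shot('wrist','w6.png');t=shot('top')
for b in blobs(t,lims=(.25,.72,-.4,.2,.009,.1),names=('dark',),minpx=50): print({k:b[k] for k in('n','N','rect','sz','ztop','med','px','pca')})
E
```

```text
t 12.25 p [ 0.6464 -0.1534  0.1576] jaw 2.5 q1,5,6 [-13.4   0.1  74.1] F [ 0.7  -0.01 -0.14] open 0.0693
[-44, -120, -82, 0.0, 0.002, -0.012, 1] rows>=3.0 jaw 2
[16, -121, -82, 0.0, 0.002, -0.012, 1] rows>=1.2 jaw 2
{'n': 'dark', 'N': 54, 'rect': [596.0, -290.0], 'sz': [101.0, 3.0], 'ztop': 0.042, 'med': [0.595, -0.29, 0.029], 'px': [343, 173], 'pca': 2.4}
{'n': 'dark', 'N': 97, 'rect': [407.0, -332.0], 'sz': [40.0, 47.0], 'ztop': 0.034, 'med': [0.406, -0.322, 0.029], 'px': [354, 230], 'pca': 98.6}
```

View pics/w6.png

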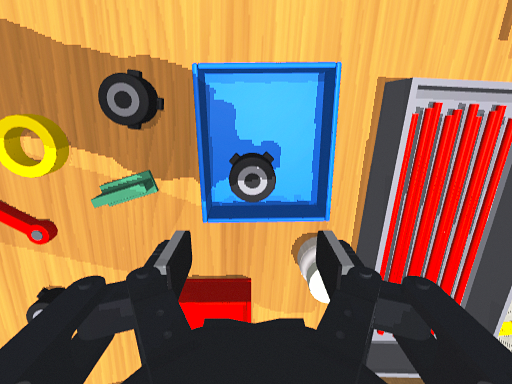

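Hub 1 sits in the blue tote at (252,178). Hub 2 at (125,98) also has its lugs along the image axes, so I use 45° again.

```bash
python3 - <<'E'
from h import *
plan([(.522,-.077,.16,47,1),(.522,-.077,.11,47,1)])
E
```

```text
t 12.35 p [ 0.6468 -0.1535  0.1567] jaw 2.5 q1,5,6 [-13.4   0.1  74.1] F [-0.23 -0.05  0.4 ] open 0.0826
[-5, -121, -82, -0.777, 0.006, -0.011, 1] rows>=5.2 jaw 47
[45, -122, -82, -0.777, 0.006, -0.011, 1] rows>=1.0 jaw 47
```

apply_moves(
  rows=[
    [[-5, -121, -82, -0.777, 0, 0, 1], [-5, -121, -82, -0.777, 0, 0, 1], [-5, -121, -82, -0.777, 0, 0, 1], [-5, -121, -82, -0.777, 0, 0, 1], [-5, -121, -82, -0.777, 0, 0, 1], [45, -121, -82, -0.777, 0, 0, 1], [45, -121, -82, -0.777, 0, 0, 1], [45, -121, -82, -0.777, 0, 0, 1]],
  ],
)

```text
time: 13.15
ee_pos: [0.5221, -0.0768, 0.1098]
tcp_rot: [38.2, 89.4, -4.8]
wrist_force: [0.4, 0.6, 0.7]
opening: 0.0855
```

```bash
python3 - <<'E'
from h import *
w=shot('wrist','w7.png')
for b in blobs(w,lims=(.25,.6,-.2,.2,.004,.1),names=('dark',),minpx=50): print({k:b[k] for k in('n','N','rect','sz','ztop','med','px','pca')})
plan([(.522,-.077,.008,47,1)])
E
```

```text
{'n': 'dark', 'N': 139, 'rect': [516.0, 131.0], 'sz': [8.0, 10.0], 'ztop': 0.013, 'med': [0.517, 0.13, 0.013], 'px': [446, 5], 'pca': 72.2}
{'n': 'dark', 'N': 745, 'rect': [599.0, 122.0], 'sz': [2.0, 52.0], 'ztop': 0.036, 'med': [0.599, 0.117, 0.021], 'px': [496, 100], 'pca': 91.4}
{'n': 'dark', 'N': 1641, 'rect': [522.0, -80.0], 'sz': [47.0, 47.0], 'ztop': 0.03, 'med': [0.515, -0.074, 0.029], 'px': [251, 188], 'pca': 163.8}
{'n': 'dark', 'N': 236, 'rect': [522.0, -80.0], 'sz': [15.0, 15.0], 'ztop': 0.032, 'med': [0.522, -0.08, 0.031], 'px': [250, 196], 'pca': 76.4}
{'n': 'dark', 'N': 238, 'rect': [491.0, -177.0], 'sz': [27.0, 2.0], 'ztop': 0.025, 'med': [0.487, -0.179, 0.016], 'px': [150, 233], 'pca': 20.2}
{'n': 'dark', 'N': 356, 'rect': [520.0, -167.0], 'sz': [31.0, 2.0], 'ztop': 0.026, 'med': [0.522, -0.166, 0.017], 'px': [186, 249], 'pca': 19.9}
t 13.2 p [ 0.5232 -0.077   0.1113] jaw 47.0 q1,5,6 [-8.4  0.  34.6] F [ 0.1  -0.11  0.78] open 0.0853
[103, -2, -2, -0.001, 0.011, -0.008, 1] rows>=2.1 jaw 47
```

View pics/w7.png

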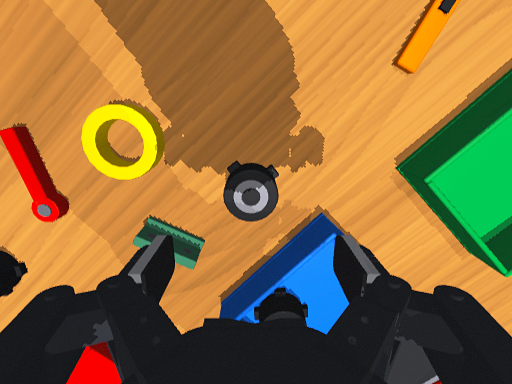

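Hub 2 is at (250,194), centred between the jaws with its lugs clear of the pads.

apply_moves(
  rows=[
    [[40, -2, 0, 0, 0.01, -0.008, 1], [80, -2, 0, 0, 0.01, -0.008, 1], [103, -2, 0, 0, 0.01, -0.008, 1], [103, -2, 0, 0, 0.01, -0.008, 1], [103, -2, 0, 0, 0.01, -0.008, 0], [103, -2, 0, 0, 0.01, -0.008, 0], [103, -2, 0, 0, 0.01, -0.008, 0], [103, -2, 0, 0, 0.01, -0.008, 0], [103, -2, 0, 0, 0.01, -0.008, 0]],
  ],
)

```text
time: 14.1
ee_pos: [0.5248, -0.0789, 0.0111]
tcp_rot: [31.0, 89.7, -12.0]
wrist_force: [-1.3, 0.8, 7.9]
opening: 0.046
```

apply_moves(
  rows=[
    [[-30, 0, 0, 0, 0, 0, 0], [-70, 0, 0, 0, 0, 0, 0], [-110, 0, 0, 0, 0, 0, 0], [-140, 0, 0, 0, 0, 0, 0], [-160, 0, 0, 0, 0, 0, 0], [-160, 0, 0, 0, 0, 0, 0], [-160, 0, 0, 0, 0, 0, 0], [-160, 0, 0, 0, 0, 0, 0]],
  ],
)

```text
time: 14.9
ee_pos: [0.5236, -0.0786, 0.17]
tcp_rot: [28.9, 89.8, -14.2]
wrist_force: [0.9, 0.6, -1.5]
opening: 0.0457
```

```bash
python3 - <<'E'
from h import *
weigh()
n=np.array([np.cos(np.radians(30.8)),np.sin(np.radians(30.8))]);e=np.array([-n[1],n[0]])
print('blue'); plan([(.642,-.081,.16,2.5,0),(.642,-.081,.02,2.5,0)])
h=np.array([.66,.46])-.292*n
for l in(-.036,.036):
    c=h+.108*n+l*e
    print('drawer',l,c); plan([tuple(c)+(.2,30.8,0),tuple(c)+(.036,30.8,0)])
E
```

```text
weigh [[-0.47, -0.18, -0.08], [0.38, 0.54, -1.91], [-0.02, -0.43, -0.19], [0.96, 0.34, -1.01]] [ 0.21  0.07 -0.8 ]
blue
t 15.1 p [ 0.5237 -0.0786  0.1702] jaw 47.0 q1,5,6 [-8.5 -0.  34.5] F [ 0.96  0.34 -1.01] open 0.0455
[11, 79, 88, 0.776, 0.002, -0.003, 0] rows>=5.2 jaw 2
[151, 79, 88, 0.776, 0.002, -0.003, 0] rows>=2.8 jaw 2
drawer -0.036 [0.52038492 0.33486156]
t 15.1 p [ 0.5237 -0.0786  0.1702] jaw 47.0 q1,5,6 [-8.5 -0.  34.5] F [ 0.96  0.34 -1.01] open 0.0455
[-30, 300, -285, 0.282, 0.003, -0.002, 0] rows>=8.3 jaw 31
[134, 300, -285, 0.282, 0.003, -0.002, 0] rows>=3.3 jaw 31
drawer 0.036 [0.48351784 0.39670667]
t 15.1 p [ 0.5237 -0.0786  0.1702] jaw 47.0 q1,5,6 [-8.5 -0.  34.5] F [ 0.96  0.34 -1.01] open 0.0455
[-30, 320, -354, 0.282, 0.003, -0.002, 0] rows>=9.6 jaw 31
[134, 320, -354, 0.282, 0.003, -0.002, 0] rows>=3.3 jaw 31
```

Hub 2 reads about −1 N, so it's incomplete. It goes in the hold drawer, far side.

apply_moves(
  rows=[
    [[-30, 15, -17, 0.02, 0, 0, 0], [-30, 60, -67, 0.06, 0, 0, 0], [-30, 320, -354, 0.282, 0, 0, 0], [-30, 320, -354, 0.282, 0, 0, 0], [-30, 320, -354, 0.282, 0, 0, 0], [-30, 320, -354, 0.282, 0, 0, 0], [-30, 320, -354, 0.282, 0, 0, 0], [-30, 320, -354, 0.282, 0, 0, 0], [-30, 320, -354, 0.282, 0, 0, 0], [-30, 320, -354, 0.282, 0, 0, 0], [-30, 320, -354, 0.282, 0, 0, 0], [-30, 320, -354, 0.282, 0, 0, 0]],
  ],
)

```text
time: 16.3
ee_pos: [0.4826, 0.3983, 0.1984]
tcp_rot: [9.2, 89.9, -49.9]
wrist_force: [0.1, -1.2, -0.9]
opening: 0.0457
```

```bash
python3 - <<'E'
from h import *
w=shot('wrist','w8.png')
plan([(.4835,.3967,.036,30.8,0)])
E
```

```text
t 16.35 p [0.483  0.3969 0.1989] jaw 30.9 q1,5,6 [39.5 -0.2 98.6] F [-0.23 -0.24 -0.99] open 0.0455
[163, 0, 0, 0.001, 0.003, -0.001, 0] rows>=3.3 jaw 31
```

View pics/w8.png

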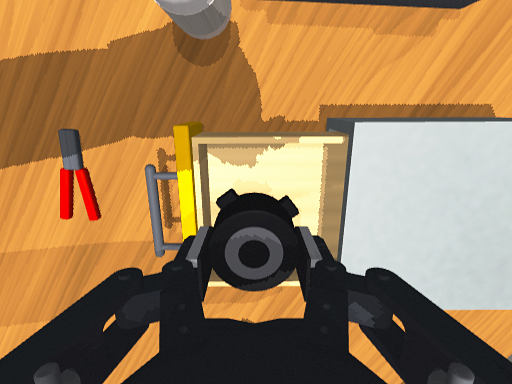

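The view shows the hub over the drawer opening (columns 205–330, rows 145–285), clear of both walls. Lowering it.

apply_moves(
  rows=[
    [[40, 0, 0, 0, 0, 0, 0], [80, 0, 0, 0, 0, 0, 0], [120, 0, 0, 0, 0, 0, 0], [150, 0, 0, 0, 0, 0, 0], [162, 0, 0, 0, 0, 0, 0], [162, 0, 0, 0, 0, 0, 0], [162, 0, 0, 0, 0, 0, 0], [162, 0, 0, 0, 0, 0, 0.66], [162, 0, 0, 0, 0, 0, 0.66], [162, 0, 0, 0, 0, 0, 0.66], [140, 0, 0, 0, 0, 0, 0.66], [100, 0, 0, 0, 0, 0, 0.66], [50, 0, 0, 0, 0, 0, 0.66], [0, 0, 0, 0, 0, 0, 1], [0, 0, 0, 0, 0, 0, 1]],
  ],
)

```text
time: 17.85
ee_pos: [0.4846, 0.3984, 0.2075]
tcp_rot: [84.7, 89.3, 25.6]
wrist_force: [0.1, -0.5, -0.8]
opening: 0.0824
```

```bash
python3 - <<'E'
from h import *
w=shot('wrist','w9.png');t=shot('top','t9.png')
for b in blobs(t,lims=(.2,.72,-.6,.6,.009,.06),names=('dark','red','green'),minpx=20): print({k:b[k] for k in('n','N','rect','sz','ztop','px','pca')})
plan([(.43,.1,.2,0,1),(.407,-.333,.2,0,1),(.407,-.333,.13,0,1)])
E
```

```text
{'n': 'dark', 'N': 50, 'rect': [672.0, 359.0], 'sz': [102.0, 16.0], 'ztop': 0.055, 'px': [155, 148], 'pca': 27.5}
{'n': 'dark', 'N': 27, 'rect': [719.0, -75.0], 'sz': [2.0, 55.0], 'ztop': 0.028, 'px': [279, 136], 'pca': 91.9}
{'n': 'dark', 'N': 167, 'rect': [606.0, -571.0], 'sz': [11.0, 197.0], 'ztop': 0.053, 'px': [428, 172], 'pca': 177.2}
{'n': 'dark', 'N': 98, 'rect': [645.0, -149.0], 'sz': [43.0, 45.0], 'ztop': 0.038, 'px': [301, 159], 'pca': 100.7}
{'n': 'dark', 'N': 106, 'rect': [627.0, -397.0], 'sz': [175.0, 89.0], 'ztop': 0.042, 'px': [379, 169], 'pca': 46.0}
{'n': 'dark', 'N': 32, 'rect': [581.0, -290.0], 'sz': [81.0, 2.0], 'ztop': 0.042, 'px': [344, 177], 'pca': 2.4}
{'n': 'dark', 'N': 26, 'rect': [600.0, 143.0], 'sz': [3.0, 81.0], 'ztop': 0.018, 'px': [215, 169], 'pca': 92.2}
{'n': 'dark', 'N': 20, 'rect': [604.0, 56.0], 'sz': [2.0, 37.0], 'ztop': 0.033, 'px': [240, 168], 'pca': 92.7}
{'n': 'dark', 'N': 26, 'rect': [597.0, -150.0], 'sz': [2.0, 81.0], 'ztop': 0.026, 'px': [301, 172], 'pca': 93.1}
{'n': 'dark', 'N': 117, 'rect': [482.0, 402.0], 'sz': [43.0, 55.0], 'ztop': 0.
[... 629 characters left out ...]
ect': [319.0, 258.0], 'sz': [8.0, 66.0], 'ztop': 0.016, 'px': [177, 251], 'pca': 127.0}
{'n': 'red', 'N': 20, 'rect': [291.0, 254.0], 'sz': [7.0, 29.0], 'ztop': 0.016, 'px': [178, 260], 'pca': 113.8}
{'n': 'green', 'N': 307, 'rect': [662.0, 113.0], 'sz': [121.0, 148.0], 'ztop': 0.048, 'px': [224, 158], 'pca': 93.1}
{'n': 'green', 'N': 52, 'rect': [509.0, -175.0], 'sz': [56.0, 15.0], 'ztop': 0.034, 'px': [308, 198], 'pca': 19.3}
t 17.95 p [0.4836 0.3975 0.2008] jaw 30.9 q1,5,6 [39.5 -0.2 98.6] F [ 0.31 -0.51 -1.3 ] open 0.0853
[1, -199, 228, 0.539, 0.001, -0.005, 1] rows>=6.0 jaw 0
[0, -441, 588, 0.539, 0.001, -0.005, 1] rows>=8.7 jaw 0
[70, -441, 588, 0.539, 0.001, -0.005, 1] rows>=1.4 jaw 0
```

View pics/w9.png

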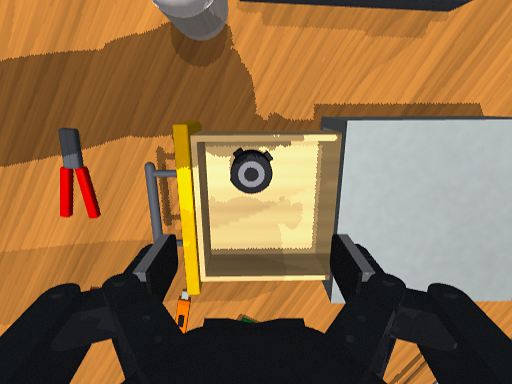

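View pics/t9.png

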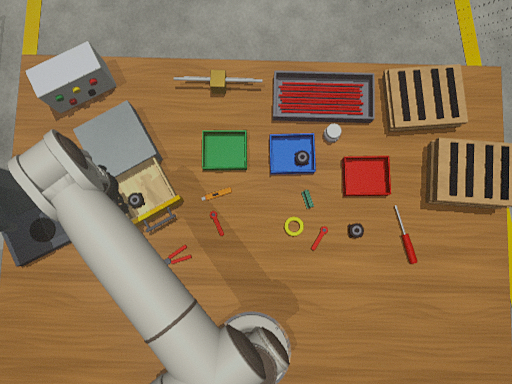

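Hub 2 is in the drawer at (251,172) in the wrist view, and the rest is unchanged in the top view. Moving to hub 3 at (356,230).

apply_moves(
  rows=[
    [[0, -441, 588, 0.539, 0, 0, 1], [0, -441, 588, 0.539, 0, 0, 1], [0, -441, 588, 0.539, 0, 0, 1], [0, -441, 588, 0.539, 0, 0, 1], [0, -441, 588, 0.539, 0, 0, 1], [0, -441, 588, 0.539, 0, 0, 1], [0, -441, 588, 0.539, 0, 0, 1], [0, -441, 588, 0.539, 0, 0, 1], [0, -441, 588, 0.539, 0, 0, 1], [0, -441, 588, 0.539, 0, 0, 1], [0, -441, 588, 0.539, 0, 0, 1], [0, -441, 588, 0.539, 0, 0, 1], [0, -441, 588, 0.539, 0, 0, 1], [0, -441, 588, 0.539, 0, 0, 1], [0, -441, 588, 0.539, 0, 0, 1], [0, -441, 588, 0.539, 0, 0, 1], [40, -441, 588, 0.539, 0, 0, 1], [70, -441, 588, 0.539, 0, 0, 1], [70, -441, 588, 0.539, 0, 0, 1]],
  ],
)

```text
time: 19.85
ee_pos: [0.4052, -0.3313, 0.1252]
tcp_rot: [-163.6, 89.7, 106.4]
wrist_force: [-0.3, 0.6, -0.7]
opening: 0.0852
```

```bash
python3 - <<'E'
from h import *
w=shot('wrist','w10.png')
for b in blobs(w,lims=(.25,.6,-.5,.2,.004,.1),names=('dark',),minpx=50): print({k:b[k] for k in('n','N','rect','sz','ztop','med','px','pca')})
plan([(.407,-.335,.13,45,1)])
E
```

```text
{'n': 'dark', 'N': 329, 'rect': [501.0, -184.0], 'sz': [46.0, 10.0], 'ztop': 0.028, 'med': [0.486, -0.186, 0.02], 'px': [362, 11], 'pca': 11.7}
{'n': 'dark', 'N': 1451, 'rect': [406.0, -336.0], 'sz': [48.0, 47.0], 'ztop': 0.03, 'med': [0.406, -0.326, 0.029], 'px': [254, 188], 'pca': 25.1}
{'n': 'dark', 'N': 210, 'rect': [406.0, -337.0], 'sz': [15.0, 15.0], 'ztop': 0.032, 'med': [0.406, -0.336, 0.031], 'px': [254, 195], 'pca': 82.4}
t 19.9 p [ 0.406  -0.3319  0.1282] jaw 0.0 q1,5,6 [-39.4   0.2  50.6] F [ 0.66 -0.12  1.03] open 0.085
[-2, 1, 3, -0.785, -0.003, -0.002, 1] rows>=5.2 jaw 45
```

View pics/w10.png

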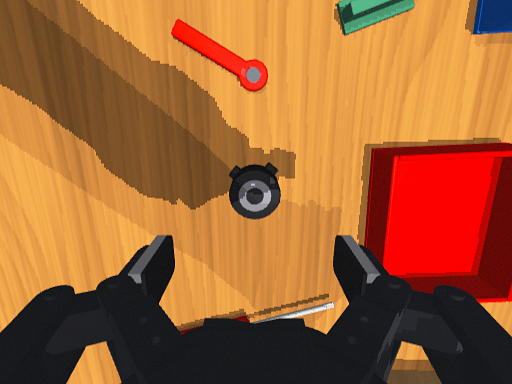

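Hub 3's lugs at (237,173) and (272,170) sit at 45°, so jaw yaw 0 already falls between them.

apply_moves(
  rows=[
    [[40, 0, 4, 0, 0, 0, 1], [80, 0, 4, 0, 0, 0, 1], [110, 0, 4, 0, 0, 0, 1], [120, 0, 4, 0, 0, 0, 1], [120, 0, 4, 0, 0, 0, 1], [120, 0, 4, 0, 0, 0, 0], [120, 0, 4, 0, 0, 0, 0], [120, 0, 4, 0, 0, 0, 0], [120, 0, 4, 0, 0, 0, 0], [120, 0, 4, 0, 0, 0, 0]],
  ],
)

```text
time: 20.9
ee_pos: [0.4072, -0.3363, 0.0105]
tcp_rot: [109.8, 89.8, 19.8]
wrist_force: [-1.1, 0.8, 8.0]
opening: 0.0462
```

apply_moves(
  rows=[
    [[-30, 0, 0, 0, 0, 0, 0], [-70, 0, 0, 0, 0, 0, 0], [-110, 0, 0, 0, 0, 0, 0], [-140, 0, 0, 0, 0, 0, 0], [-160, 0, 0, 0, 0, 0, 0], [-160, 0, 0, 0, 0, 0, 0], [-160, 0, 0, 0, 0, 0, 0], [-160, 0, 0, 0, 0, 0, 0]],
  ],
)

```text
time: 21.7
ee_pos: [0.4062, -0.3362, 0.1692]
tcp_rot: [138.8, 89.8, 48.8]
wrist_force: [0.3, 0.5, -1.1]
opening: 0.0457
```

```bash
python3 - <<'E'
from h import *
weigh()
print('blue'); plan([(.642,-.081,.16,2.5,0),(.642,-.081,.02,2.5,0)])
plan([(.4805,.1,.2,10,0),(.5204,.3349,.2,30.8,0),(.5204,.3349,.036,30.8,0)])
E
```

```text
weigh [[0.25, 0.61, -0.92], [-0.6, 0.52, -0.89], [0.04, -0.49, -1.72], [0.42, -0.73, -0.59]] [ 0.03 -0.02 -1.03]
blue
t 21.9 p [ 0.4063 -0.3363  0.1696] jaw 0.0 q1,5,6 [-39.7   0.2  50.3] F [ 0.42 -0.73 -0.59] open 0.0454
[11, 236, -255, -0.043, -0.002, -0.003, 0] rows>=7.0 jaw 3
[151, 235, -255, -0.043, -0.002, -0.003, 0] rows>=2.8 jaw 3
t 21.9 p [ 0.4063 -0.3363  0.1696] jaw 0.0 q1,5,6 [-39.7   0.2  50.3] F [ 0.42 -0.73 -0.59] open 0.0454
[-29, 74, -436, -0.174, -0.002, -0.003, 0] rows>=8.9 jaw 10
[-29, 114, -671, -0.537, -0.002, -0.003, 0] rows>=4.8 jaw 31
[135, 114, -671, -0.537, -0.002, -0.003, 0] rows>=3.3 jaw 31
```

Hub 3 reads −1.0 N, also incomplete. It goes in the drawer, near side.

apply_moves(
  rows=[
    [[-29, 114, -671, -0.537, 0, 0, 0], [-29, 114, -671, -0.537, 0, 0, 0], [-29, 114, -671, -0.537, 0, 0, 0], [-29, 114, -671, -0.537, 0, 0, 0], [-29, 114, -671, -0.537, 0, 0, 0], [-29, 114, -671, -0.537, 0, 0, 0], [-29, 114, -671, -0.537, 0, 0, 0], [-29, 114, -671, -0.537, 0, 0, 0], [-29, 114, -671, -0.537, 0, 0, 0], [-29, 114, -671, -0.537, 0, 0, 0], [-29, 114, -671, -0.537, 0, 0, 0], [-29, 114, -671, -0.537, 0, 0, 0], [-29, 114, -671, -0.537, 0, 0, 0], [-29, 114, -671, -0.537, 0, 0, 0], [-29, 114, -671, -0.537, 0, 0, 0], [-29, 114, -671, -0.537, 0, 0, 0], [-29, 114, -671, -0.537, 0, 0, 0]],
  ],
)

```text
time: 23.6
ee_pos: [0.5198, 0.3339, 0.2002]
tcp_rot: [100.4, 89.8, 41.2]
wrist_force: [0.3, 0.0, -1.1]
opening: 0.0453
```

```bash
python3 - <<'E'
from h import *
w=shot('wrist','w11.png')
plan([(.5204,.3349,.036,30.8,0)])
E
```

```text
t 23.65 p [0.5199 0.3337 0.2005] jaw 30.7 q1,5,6 [32.7  0.  91.9] F [-0.41 -0.25 -0.9 ] open 0.0456
[164, 1, -1, -0.001, -0.001, -0.003, 0] rows>=3.3 jaw 31
```

View pics/w11.png

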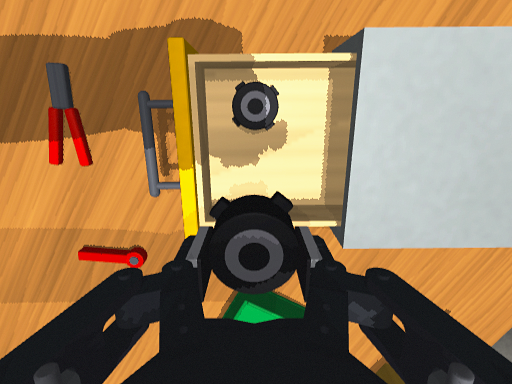

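The view shows hub 2 at (255,105) and the free near half of the drawer below it. Hub 3 should land around (251,172), inside the near wall.

apply_moves(
  rows=[
    [[40, 0, -1, 0, 0, 0, 0], [80, 1, -1, 0, 0, 0, 0], [120, 1, -1, 0, 0, 0, 0], [150, 1, -1, 0, 0, 0, 0], [164, 1, -1, 0, 0, 0, 0], [164, 1, -1, 0, 0, 0, 0], [164, 1, -1, 0, 0, 0, 0], [164, 1, -1, 0, 0, 0, 0.66], [164, 1, -1, 0, 0, 0, 0.66], [164, 1, -1, 0, 0, 0, 0.66], [140, 1, -1, 0, 0, 0, 0.66], [100, 1, -1, 0, 0, 0, 0.66], [50, 1, -1, 0, 0, 0, 0.66], [0, 1, -1, 0, 0, 0, 0.5], [0, 1, -1, 0, 0, 0, 0.35]],
  ],
)

```text
time: 25.15
ee_pos: [0.5221, 0.3363, 0.2091]
tcp_rot: [93.8, 89.2, 34.6]
wrist_force: [0.1, 0.1, -0.2]
opening: 0.0305
```

```bash
python3 - <<'E'
from h import *
from drw import handle
w=shot('wrist','w12.png'); handle(w); t=shot('top'); handle(t)
n=np.array([np.cos(np.radians(30.8)),np.sin(np.radians(30.8))])
plan([(.409,.3085,.2,30.8,.35),(.409,.3085,.13,30.8,.35)])
E
```

```text
yellow 992 [0.474 0.283 0.082] dir 120.7 f [-0.257 -0.251 -0.244] l [-0.099 -0.056 -0.017] z [0.08  0.083]
bar 1284 dir 121.0 f [-0.297 -0.291 -0.28 ] l [-0.057  0.049] z [0.057 0.061 0.063] centre [0.4119 0.3074]
yellow 121 [0.474 0.283 0.081] dir 120.9 f [-0.255 -0.251 -0.243] l [-0.097 -0.057 -0.017] z [0.044 0.089]
bar 53 dir 126.0 f [-0.295 -0.29  -0.279] l [-0.056 -0.014] z [0.056 0.062 0.066] centre [0.4288 0.2816]
t 25.25 p [0.5209 0.3355 0.2024] jaw 30.7 q1,5,6 [32.8  0.  92. ] F [ 0.   -0.01 -1.65] open 0.0298
[2, -110, -34, -0.001, -0.001, -0.007, 0.35] rows>=2.3 jaw 31
[72, -110, -34, -0.001, -0.001, -0.007, 0.35] rows>=1.4 jaw 31
```

View pics/w12.png

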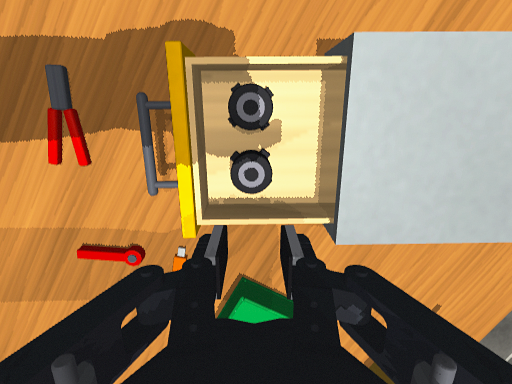

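Both light hubs are in the drawer, at (250,106) and (251,171). Gripping the bar again to push it home.

apply_moves(
  rows=[
    [[0, -110, -34, 0, 0, 0, 0.35], [0, -110, -34, 0, 0, 0, 0.35], [0, -110, -34, 0, 0, 0, 0.35], [0, -110, -34, 0, 0, 0, 0.35], [40, -110, -34, 0, 0, 0, 0.35], [80, -110, -34, 0, 0, 0, 0.35], [120, -110, -34, 0, 0, 0, 0.35], [150, -110, -34, 0, 0, 0, 0.35], [152, -110, -34, 0, 0, 0, 0.35], [152, -110, -34, 0, 0, 0, 0], [152, -110, -34, 0, 0, 0, 0], [152, -110, -34, 0, 0, 0, 0], [152, -110, -34, 0, 0, 0, 0], [152, -110, -34, 0, 0, 0, 0]],
  ],
  newtons=60,
)

```text
time: 26.65
ee_pos: [0.4103, 0.3093, 0.0506]
tcp_rot: [93.0, 89.5, 33.7]
wrist_force: [1.5, -1.6, -2.6]
opening: 0.0081
```

```bash
python3 - <<'E'
from h import *
plan([(.5341,.3831,.0506,30.8,.0)])
E
```

```text
t 26.65 p [0.4103 0.3093 0.0506] jaw 30.7 q1,5,6 [37.  -0.  96.3] F [ 1.54 -1.6  -2.64] open 0.0081
[1, 144, 0, -0.001, -0.0, -0.008, 0.0] rows>=2.9 jaw 31
```

apply_moves(
  rows=[
    [[0, 12, 0, 0, 0, 0, 0], [0, 26, 0, 0, 0, 0, 0], [0, 42, 0, 0, 0, 0, 0], [0, 58, 0, 0, 0, 0, 0], [0, 74, 0, 0, 0, 0, 0], [0, 90, 0, 0, 0, 0, 0], [0, 106, 0, 0, 0, 0, 0], [0, 120, 0, 0, 0, 0, 0], [0, 130, 0, 0, 0, 0, 0], [0, 137, 0, 0, 0, 0, 0], [0, 142, 0, 0, 0, 0, 0], [0, 145, 0, 0, 0, 0, 0], [0, 147, 0, 0, 0, 0, 0], [0, 147, 0, 0, 0, 0, 0]],
  ],
)

```text
time: 28.05
ee_pos: [0.5361, 0.3853, 0.0507]
tcp_rot: [108.2, 89.6, 48.9]
wrist_force: [-3.8, 5.2, -11.1]
opening: 0.0085
```

```bash
python3 - <<'E'
from h import *
from drw import handle
plan([(.535,.3835,.0506,30.8,.0)])
w=shot('wrist','w13.png'); handle(w)
E
```

```text
t 28.05 p [0.5361 0.3853 0.0507] jaw 30.8 q1,5,6 [35.7  0.1 94.9] F [ -3.84   5.2  -11.12] open 0.0085
[0, -2, 1, -0.0, -0.002, -0.006, 0.0] rows>=0.0 jaw 31
yellow 7370 [0.544 0.452 0.08 ] dir 121.4 f [-0.11  -0.104 -0.097] l [-0.023  0.056  0.093] z [0.042 0.083]
bar 4774 dir 119.4 f [-0.157 -0.145 -0.132] l [-0.05  0.05] z [0.058 0.061 0.077] centre [0.5355 0.3863]
```

View pics/w13.png

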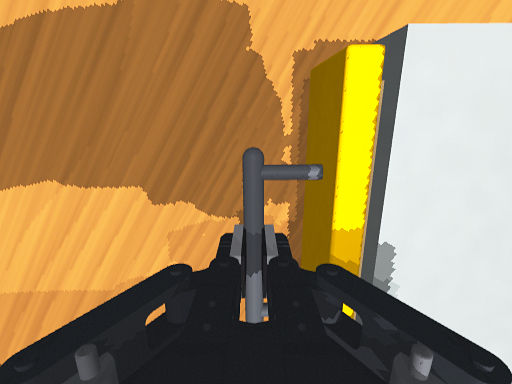

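The front is now about 4 mm further in than at the start, and a thin slit remains. Force is still small, so I push on to find the stop.

apply_moves(
  rows=[
    [[0, 2, 0, 0, 0, 0, 0], [0, 4, 0, 0, 0, 0, 0], [0, 5, 0, 0, 0, 0, 0], [0, 5, 0, 0, 0, 0, 0]],
  ],
)

```text
time: 28.5
ee_pos: [0.5363, 0.3855, 0.0505]
tcp_rot: [-119.8, 89.8, -179.0]
wrist_force: [-24.0, -14.1, 8.2]
opening: 0.0083
```

28 N reaction for 0.2 mm of travel: the drawer is at its stop, 150 mm from its out position. Relaxing, releasing and going to handle 1.

apply_moves(
  rows=[
    [[0, -2, 0, 0, 0, 0, 0], [0, -2, 0, 0, 0, 0, 0.35], [0, -2, 0, 0, 0, 0, 0.35], [0, -2, 0, 0, 0, 0, 0.35], [-30, -2, 0, 0, 0, 0, 0.35], [-80, -2, 0, 0, 0, 0, 0.35], [-130, -2, 0, 0, 0, 0, 0.35], [-150, -2, 0, 0, 0, 0, 0.5]],
  ],
)

```text
time: 29.3
ee_pos: [0.5365, 0.3853, 0.207]
tcp_rot: [121.6, 89.7, 62.4]
wrist_force: [0.7, 0.4, 0.9]
opening: 0.0425
```

```bash
python3 - <<'E'
from h import *
from drw import handle
w=shot('wrist');handle(w);t=shot('top','t14.png'); handle(t)
for b in blobs(t,lims=(.2,.6,-.3,.3,.009,.06),names=('red','green'),minpx=20): print({k:b[k] for k in('n','N','rect','sz','ztop','px','pca')})
plan([(.414,.128,.2,115,.6),(.414,.128,.11,115,.6)])
E
```

```text
yellow 1943 [0.563 0.417 0.082] dir 120.4 f [-0.112 -0.105 -0.098] l [-0.096  0.009  0.092] z [0.08  0.083]
bar 1131 dir 120.9 f [-0.152 -0.146 -0.134] l [-0.055  0.05 ] z [0.058 0.061 0.063] centre [0.5354 0.3829]
yellow 162 [0.592 0.374 0.082] dir 121.1 f [-0.11  -0.103 -0.096] l [-0.095 -0.037  0.016] z [0.071 0.089]
bar 102 dir 123.3 f [-0.149 -0.145 -0.136] l [-0.055  0.036] z [0.056 0.063 0.067] centre [0.5403 0.3779]
{'n': 'red', 'N': 30, 'rect': [569.0, -294.0], 'sz': [62.0, 6.0], 'ztop': 0.049, 'px': [345, 181], 'pca': 3.2}
{'n': 'red', 'N': 71, 'rect': [416.0, 126.0], 'sz': [80.0, 21.0], 'ztop': 0.02, 'px': [217, 223], 'pca': 24.9}
{'n': 'red', 'N': 79, 'rect': [377.0, -214.0], 'sz': [21.0, 84.0], 'ztop': 0.02, 'px': [319, 238], 'pca': 150.4}
{'n': 'red', 'N': 27, 'rect': [327.0, 247.0], 'sz': [9.0, 41.0], 'ztop': 0.017, 'px': [181, 249], 'pca': 127.5}
{'n': 'green', 'N': 52, 'rect': [509.0, -175.0], 'sz': [56.0, 15.0], 'ztop': 0.035, 'px': [308, 198], 'pca': 19.2}
t 29.4 p [0.5368 0.3855 0.2055] jaw 30.8 q1,5,6 [35.6  0.1 94.8] F [ 0.91 -0.4   0.12] open 0.0428
[4, -237, 158, -1.47, 0.001, -0.005, 0.6] rows>=9.8 jaw 115
[94, -238, 159, -1.47, 0.001, -0.005, 0.6] rows>=1.8 jaw 115
```

apply_moves(
  rows=[
    [[4, -237, 158, -1.47, 0, 0, 0.6], [4, -237, 158, -1.47, 0, 0, 0.6], [4, -237, 158, -1.47, 0, 0, 0.6], [4, -237, 158, -1.47, 0, 0, 0.6], [4, -237, 158, -1.47, 0, 0, 0.6], [4, -237, 158, -1.47, 0, 0, 0.6], [4, -237, 158, -1.47, 0, 0, 0.6], [4, -237, 158, -1.47, 0, 0, 0.6], [4, -237, 158, -1.47, 0, 0, 0.6], [4, -237, 158, -1.47, 0, 0, 0.6], [50, -237, 158, -1.47, 0, 0, 0.6], [94, -237, 158, -1.47, 0, 0, 0.6], [94, -237, 158, -1.47, 0, 0, 0.6]],
  ],
)

```text
time: 30.7
ee_pos: [0.411, 0.1277, 0.104]
tcp_rot: [141.9, 89.6, 166.9]
wrist_force: [-1.5, 0.1, 0.3]
opening: 0.0512
```

```bash
python3 - <<'E'
from h import *
w=shot('wrist','w15.png')
for b in blobs(w,lims=(.3,.6,-.0,.2,.004,.06),names=('red',),minpx=50): print({k:b[k] for k in('n','N','rect','sz','ztop','med','px','pca')})
plan([(.414,.128,.003,115,.6)])
E
```

```text
{'n': 'red', 'N': 1446, 'rect': [416.0, 127.0], 'sz': [87.0, 24.0], 'ztop': 0.016, 'med': [0.415, 0.126, 0.016], 'px': [250, 195], 'pca': 25.6}
t 30.75 p [0.4125 0.1282 0.1078] jaw 115.0 q1,5,6 [17.1  0.2 -7.9] F [ 0.2  -0.39  1.16] open 0.0512
[105, -1, 1, 0.0, -0.001, -0.004, 0.6] rows>=2.1 jaw 115
```

View pics/w15.png

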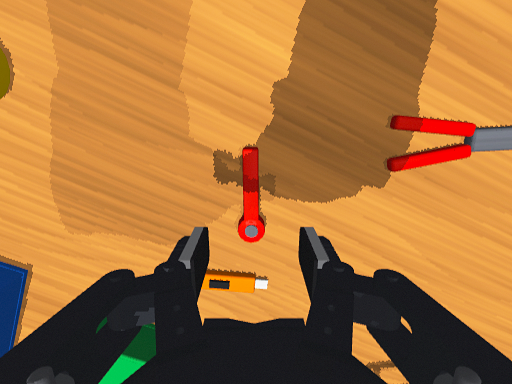

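The handle is vertical at column 250 with its boss at (251,231), centred between the jaws. The knife is clear.

apply_moves(
  rows=[
    [[40, -2, 1, 0, 0, 0, 0.6], [80, -2, 1, 0, 0, 0, 0.6], [103, -2, 1, 0, 0, 0, 0.6], [104, -2, 1, 0, 0, 0, 0.6], [104, -2, 1, 0, 0, 0, 0], [104, -2, 1, 0, 0, 0, 0], [104, -2, 1, 0, 0, 0, 0], [104, -2, 1, 0, 0, 0, 0], [104, -2, 1, 0, 0, 0, 0]],
  ],
  newtons=45,
)

```text
time: 31.65
ee_pos: [0.4156, 0.1276, 0.0063]
tcp_rot: [49.8, 89.8, 74.9]
wrist_force: [0.0, 0.2, 7.2]
opening: 0.0126
```

apply_moves(
  rows=[
    [[-30, 0, 0, 0, 0, 0, 0], [-70, 0, 0, 0, 0, 0, 0], [-110, 0, 0, 0, 0, 0, 0], [-140, 0, 0, 0, 0, 0, 0], [-150, 0, 0, 0, 0, 0, 0], [-150, 0, 0, 0, 0, 0, 0]],
  ],
)

```text
time: 32.25
ee_pos: [0.4164, 0.1273, 0.1584]
tcp_rot: [22.7, 89.6, 47.8]
wrist_force: [0.9, 0.0, -1.4]
opening: 0.0124
```

```bash
python3 - <<'E'
from h import *
w=shot('wrist','w16.png')
plan([(.614,-.366,.17,2.5,0),(.614,-.366,.015,2.5,0)])
E
```

```text
t 32.3 p [0.4157 0.1271 0.1566] jaw 115.0 q1,5,6 [16.9  0.2 -8.2] F [-0.02 -0.35 -0.43] open 0.0124
[-15, -531, -29, -1.178, 0.005, -0.0, 0] rows>=10.6 jaw 182
[140, -531, -29, -1.178, 0.005, -0.0, 0] rows>=3.1 jaw 182
```

View pics/w16.png

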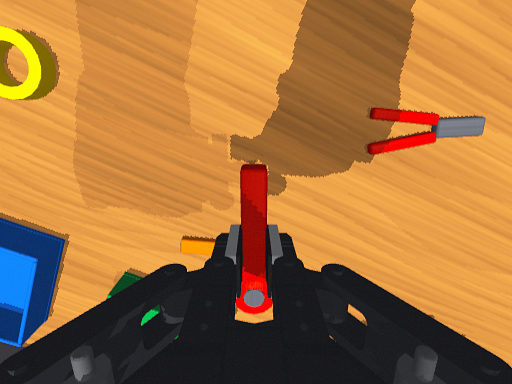

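Handle 1 is held. Moving to the red tote.

```bash
python3 - <<'E'
from h import *
plan([(.608,-.361,.16,2.5,0),(.608,-.361,.014,2.5,0),(.608,-.361,.14,2.5,0)])
E
```

```text
t 32.3 p [0.4157 0.1271 0.1566] jaw 115.0 q1,5,6 [16.9  0.2 -8.2] F [-0.02 -0.35 -0.43] open 0.0124
[-5, -524, -32, -1.178, 0.005, -0.0, 0] rows>=10.5 jaw 182
[141, -524, -33, -1.178, 0.005, -0.0, 0] rows>=2.9 jaw 182
[15, -524, -32, -1.178, 0.005, -0.0, 0] rows>=2.5 jaw 182
```

apply_moves(
  rows=[
    [[-5, -524, -32, -1.178, 0, 0, 0], [-5, -524, -32, -1.178, 0, 0, 0], [-5, -524, -32, -1.178, 0, 0, 0], [-5, -524, -32, -1.178, 0, 0, 0], [-5, -524, -32, -1.178, 0, 0, 0], [-5, -524, -32, -1.178, 0, 0, 0], [-5, -524, -32, -1.178, 0, 0, 0], [-5, -524, -32, -1.178, 0, 0, 0], [-5, -524, -32, -1.178, 0, 0, 0], [-5, -524, -32, -1.178, 0, 0, 0], [-5, -524, -32, -1.178, 0, 0, 0], [-5, -524, -32, -1.178, 0, 0, 0], [-5, -524, -32, -1.178, 0, 0, 0], [-5, -524, -32, -1.178, 0, 0, 0]],
  ],
)

```text
time: 33.7
ee_pos: [0.6078, -0.3607, 0.158]
tcp_rot: [-0.4, 89.7, 92.1]
wrist_force: [-0.5, -0.4, -0.9]
opening: 0.0125
```

```bash
python3 - <<'E'
from h import *
w=shot('wrist','w17.png')
plan([(.608,-.361,.014,2.5,0)])
E
```

```text
t 33.75 p [ 0.6079 -0.3602  0.159 ] jaw -177.5 q1,5,6 [ -30.8    0.3 -123.3] F [-1.12  1.09  0.29] open 0.0124
[145, 0, -2, 0.001, 0.005, 0.001, 0] rows>=2.9 jaw -178
```

View pics/w17.png

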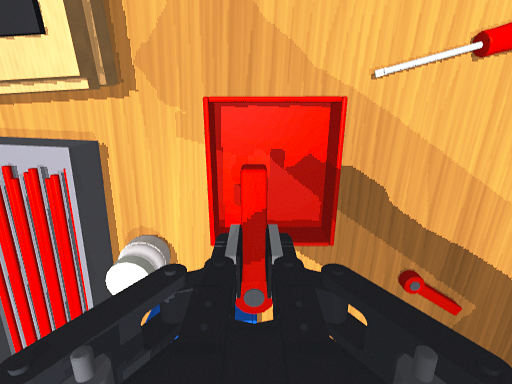

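The handle is above the red tote (columns 208–345, rows 100–245) and will land around (253,178). I lower it and open only a little, because the wall is near.

apply_moves(
  rows=[
    [[40, 0, -2, 0, 0, 0, 0], [80, 0, -2, 0, 0, 0, 0], [115, 0, -2, 0, 0, 0, 0], [138, 0, -2, 0, 0, 0, 0], [145, 0, -2, 0, 0, 0, 0], [145, 0, -2, 0, 0, 0, 0], [145, 0, -2, 0, 0, 0, 0.25], [145, 0, -2, 0, 0, 0, 0.25], [145, 0, -2, 0, 0, 0, 0.25], [120, 0, -2, 0, 0, 0, 0.25], [80, 0, -2, 0, 0, 0, 0.25], [30, 0, -2, 0, 0, 0, 0.25], [0, 0, -2, 0, 0, 0, 0.5], [0, 0, -2, 0, 0, 0, 0.6]],
  ],
)

```text
time: 35.15
ee_pos: [0.6097, -0.3633, 0.1658]
tcp_rot: [-88.5, 89.5, 4.0]
wrist_force: [0.5, -0.3, -0.1]
opening: 0.0493
```

```bash
python3 - <<'E'
from h import *
w=shot('wrist','w18.png')
t=shot('top')
for b in blobs(t,lims=(.2,.6,-.3,.3,.009,.06),names=('red','green'),minpx=20): print({k:b[k] for k in('n','N','rect','sz','ztop','px','pca')})
plan([(.376,-.214,.16,60.6,.6),(.376,-.214,.11,60.6,.6)]) 
E
```

```text
{'n': 'red', 'N': 47, 'rect': [319.0, 257.0], 'sz': [8.0, 67.0], 'ztop': 0.016, 'px': [177, 251], 'pca': 127.1}
{'n': 'red', 'N': 42, 'rect': [294.0, 245.0], 'sz': [8.0, 67.0], 'ztop': 0.017, 'px': [181, 259], 'pca': 109.3}
{'n': 'green', 'N': 55, 'rect': [509.0, -176.0], 'sz': [55.0, 16.0], 'ztop': 0.035, 'px': [308, 198], 'pca': 19.5}
t 35.25 p [ 0.6084 -0.3625  0.16  ] jaw -177.5 q1,5,6 [ -30.9    0.3 -123.4] F [-0.19  0.4  -1.16] open 0.0513
[0, 226, 159, -1.013, 0.002, 0.005, 0.6] rows>=6.8 jaw -119
[50, 226, 158, -1.013, 0.002, 0.005, 0.6] rows>=1.0 jaw -119
```

View pics/w18.png

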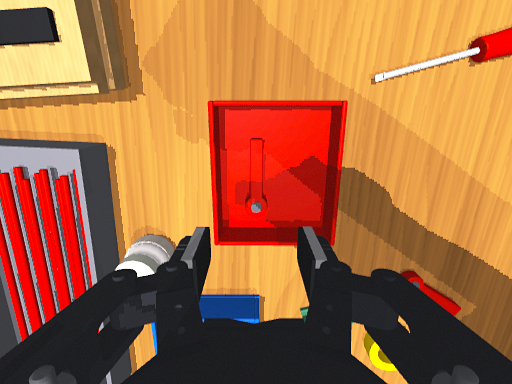

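Handle 1 lies in the red tote at (257,172). For handle 2 the short turn would run joint 6 to −181°, so I turn the other way.

```bash
python3 - <<'E'
from h import *
plan([(.376,-.213,.16,60.6,.6),(.376,-.213,.11,60.6,.6)],long=True) 
E
```

```text
t 35.25 p [ 0.6084 -0.3625  0.16  ] jaw -177.5 q1,5,6 [ -30.9    0.3 -123.4] F [-0.19  0.4  -1.16] open 0.0513
[0, 226, 160, 2.128, 0.005, -0.003, 0.6] rows>=14.2 jaw -299
[50, 226, 159, 2.128, 0.005, -0.003, 0.6] rows>=1.0 jaw -299
```

apply_moves(
  rows=[
    [[0, 226, 160, 2.128, 0, 0, 0.6], [0, 226, 160, 2.128, 0, 0, 0.6], [0, 226, 160, 2.128, 0, 0, 0.6], [0, 226, 160, 2.128, 0, 0, 0.6], [0, 226, 160, 2.128, 0, 0, 0.6], [0, 226, 160, 2.128, 0, 0, 0.6], [0, 226, 160, 2.128, 0, 0, 0.6], [0, 226, 160, 2.128, 0, 0, 0.6], [0, 226, 160, 2.128, 0, 0, 0.6], [0, 226, 160, 2.128, 0, 0, 0.6], [0, 226, 160, 2.128, 0, 0, 0.6], [0, 226, 160, 2.128, 0, 0, 0.6], [0, 226, 160, 2.128, 0, 0, 0.6], [0, 226, 160, 2.128, 0, 0, 0.6], [0, 226, 160, 2.128, 0, 0, 0.6], [25, 226, 160, 2.128, 0, 0, 0.6], [50, 226, 160, 2.128, 0, 0, 0.6], [50, 226, 160, 2.128, 0, 0, 0.6]],
  ],
)

```text
time: 37.05
ee_pos: [0.3738, -0.2114, 0.1063]
tcp_rot: [139.0, 89.6, 109.7]
wrist_force: [-0.2, -0.2, -0.6]
opening: 0.0514
```

```bash
python3 - <<'E'
from h import *
w=shot('wrist','w19.png')
for b in blobs(w,lims=(.25,.6,-.3,.2,.004,.06),names=('red',),minpx=50): print({k:b[k] for k in('n','N','rect','sz','ztop','med','px','pca')})
plan([(.375,-.214,.004,61,.6)])
E
```

```text
{'n': 'red', 'N': 1434, 'rect': [377.0, -215.0], 'sz': [24.0, 87.0], 'ztop': 0.016, 'med': [0.375, -0.215, 0.015], 'px': [251, 194], 'pca': 150.3}
t 37.1 p [ 0.3745 -0.2119  0.1084] jaw 60.8 q1,5,6 [-29.7   0.3  -0.4] F [-0.81 -0.24  1.14] open 0.051
[104, -2, 2, -0.004, -0.004, -0.005, 0.6] rows>=2.1 jaw 61
```

View pics/w19.png

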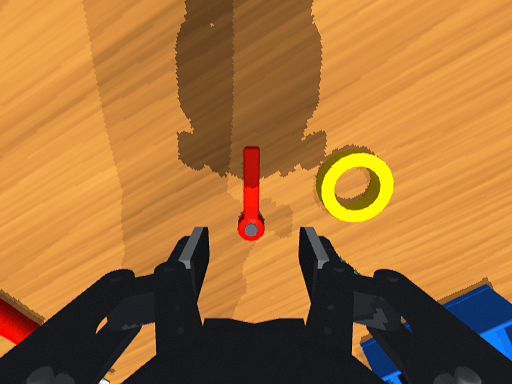

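Handle 2 is centred at column 251. The tape at (356,187) stays about 20 mm outside the fingers.

apply_moves(
  rows=[
    [[40, -2, 2, 0, 0, 0, 0.6], [80, -2, 2, 0, 0, 0, 0.6], [103, -2, 2, 0, 0, 0, 0.6], [104, -2, 2, 0, 0, 0, 0.6], [104, -2, 2, 0, 0, 0, 0], [104, -2, 2, 0, 0, 0, 0], [104, -2, 2, 0, 0, 0, 0], [104, -2, 2, 0, 0, 0, 0], [104, -2, 2, 0, 0, 0, 0]],
  ],
)

```text
time: 38.0
ee_pos: [0.3765, -0.2147, 0.0066]
tcp_rot: [90.9, 89.7, 61.7]
wrist_force: [-1.6, 0.7, 6.0]
opening: 0.0123
```

apply_moves(
  rows=[
    [[-30, 0, 0, 0, 0, 0, 0], [-70, 0, 0, 0, 0, 0, 0], [-110, 0, 0, 0, 0, 0, 0], [-140, 0, 0, 0, 0, 0, 0], [-150, 0, 0, 0, 0, 0, 0], [-150, 0, 0, 0, 0, 0, 0]],
  ],
)

```text
time: 38.6
ee_pos: [0.377, -0.2158, 0.1585]
tcp_rot: [54.8, 89.7, 25.6]
wrist_force: [-0.5, 0.2, -0.7]
opening: 0.0125
```

```bash
python3 - <<'E'
from h import *
w=shot('wrist','w20.png')
plan([(.563,-.366,.16,2.5,0),(.563,-.366,.014,2.5,0)])
E
```

```text
t 38.65 p [ 0.3764 -0.2155  0.1568] jaw 60.8 q1,5,6 [-30.    0.3  -0.7] F [-0.43  0.12 -1.84] open 0.0127
[-3, -40, 236, 1.017, -0.002, -0.005, 0] rows>=6.8 jaw 2
[143, -41, 236, 1.017, -0.002, -0.005, 0] rows>=2.9 jaw 2
```

View pics/w20.png

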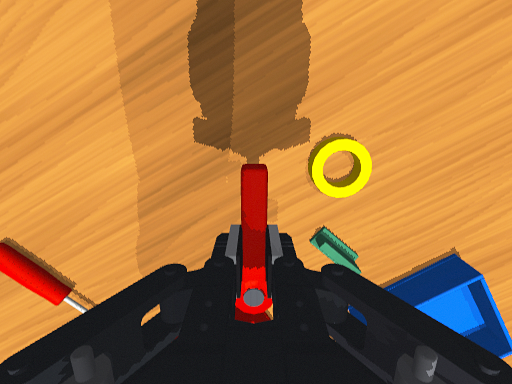

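apply_moves(
  rows=[
    [[-3, -39, 238, 1.017, 0, 0, 0], [-3, -39, 238, 1.017, 0, 0, 0], [-3, -39, 238, 1.017, 0, 0, 0], [-3, -39, 238, 1.017, 0, 0, 0], [-3, -39, 238, 1.017, 0, 0, 0], [-3, -39, 238, 1.017, 0, 0, 0], [-3, -39, 238, 1.017, 0, 0, 0], [-3, -39, 238, 1.017, 0, 0, 0], [-3, -39, 238, 1.017, 0, 0, 0], [-3, -39, 238, 1.017, 0, 0, 0]],
  ],
)

```text
time: 39.65
ee_pos: [0.5647, -0.3655, 0.1594]
tcp_rot: [144.1, 89.7, 56.7]
wrist_force: [0.3, 0.1, -0.6]
opening: 0.0124
```

```bash
python3 - <<'E'
from h import *
w=shot('wrist','w21.png')
plan([(.565,-.366,.014,2.5,0)])
E
```

```text
t 39.7 p [ 0.5648 -0.3655  0.1598] jaw 2.6 q1,5,6 [-33.    0.3  54.3] F [-0.68 -0.19 -0.6 ] open 0.0124
[146, 0, 1, 0.002, -0.004, -0.003, 0] rows>=2.9 jaw 3
```

View pics/w21.png

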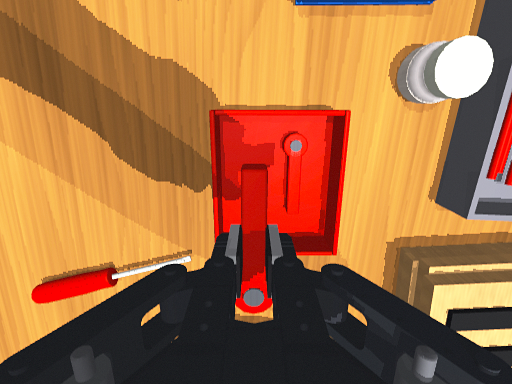

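Handle 1 is at (294,175). Handle 2 will land beside it at about column 253, inside the wall.

apply_moves(
  rows=[
    [[40, 0, 1, 0, 0, 0, 0], [80, 0, 1, 0, 0, 0, 0], [115, 0, 1, 0, 0, 0, 0], [138, 0, 1, 0, 0, 0, 0], [146, 0, 1, 0, 0, 0, 0], [146, 0, 1, 0, 0, 0, 0], [146, 0, 1, 0, 0, 0, 0.25], [146, 0, 1, 0, 0, 0, 0.25], [146, 0, 1, 0, 0, 0, 0.25], [120, 0, 1, 0, 0, 0, 0.25], [80, 0, 1, 0, 0, 0, 0.25], [30, 0, 1, 0, 0, 0, 0.25], [0, 0, 1, 0, 0, 0, 0.5], [0, 0, 1, 0, 0, 0, 0.6]],
  ],
)

```text
time: 41.1
ee_pos: [0.5665, -0.3676, 0.1662]
tcp_rot: [82.1, 89.4, -5.3]
wrist_force: [0.2, -0.7, 0.1]
opening: 0.0497
```

```bash
python3 - <<'E'
from h import *
w=shot('wrist','w22.png')
t=shot('top')
for b in blobs(t,lims=(.2,.6,-.3,.3,.009,.06),names=('green',),minpx=20): print({k:b[k] for k in('n','N','rect','sz','ztop','px','pca')})
plan([(.509,-.176,.16,110,.6),(.509,-.176,.12,110,.6)]) 
E
```

```text
{'n': 'green', 'N': 53, 'rect': [510.0, -175.0], 'sz': [55.0, 16.0], 'ztop': 0.033, 'px': [308, 198], 'pca': 20.5}
t 41.2 p [ 0.5652 -0.3668  0.1606] jaw 2.6 q1,5,6 [-33.1   0.3  54.3] F [ 0.04 -0.24 -0.19] open 0.051
[1, -47, -193, 1.268, -0.005, -0.003, 0.6] rows>=8.5 jaw -70
[41, -48, -193, 1.268, -0.005, -0.003, 0.6] rows>=0.8 jaw -70
```

View pics/w22.png

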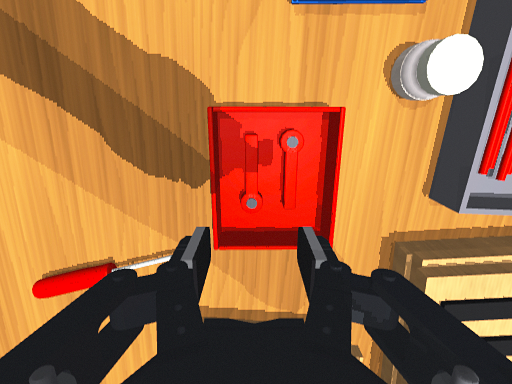

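Both handles are in the red tote at (251,172) and (291,168). Now the bracket.

apply_moves(
  rows=[
    [[0, -47, -193, 1.268, 0, 0, 0.6], [0, -47, -193, 1.268, 0, 0, 0.6], [0, -47, -193, 1.268, 0, 0, 0.6], [0, -47, -193, 1.268, 0, 0, 0.6], [0, -47, -193, 1.268, 0, 0, 0.6], [0, -47, -193, 1.268, 0, 0, 0.6], [0, -47, -193, 1.268, 0, 0, 0.6], [0, -47, -193, 1.268, 0, 0, 0.6], [0, -47, -193, 1.268, 0, 0, 0.6], [41, -47, -193, 1.268, 0, 0, 0.6], [41, -47, -193, 1.268, 0, 0, 0.6], [41, -47, -193, 1.268, 0, 0, 0.6]],
  ],
)

```text
time: 42.4
ee_pos: [0.5085, -0.1756, 0.1188]
tcp_rot: [-131.9, 89.8, 68.1]
wrist_force: [0.2, -0.5, 1.0]
opening: 0.0509
```

```bash
python3 - <<'E'
from h import *
w=shot('wrist','w23.png')
W=cloud(w)
for z0,z1 in((.004,.06),(.025,.04),(.003,.010)):
  for b in blobs(w,lims=(.4,.6,-.3,.0,z0,z1),names=('green',),minpx=50): print({k:b[k] for k in('n','N','rect','sz','ztop','med','px','pca')})
plan([(.509,-.176,.011,110,.6)])
E
```

```text
{'n': 'green', 'N': 1582, 'rect': [508.0, -176.0], 'sz': [59.0, 25.0], 'ztop': 0.03, 'med': [0.511, -0.175, 0.006], 'px': [253, 186], 'pca': 19.8}
{'n': 'green', 'N': 692, 'rect': [509.0, -176.0], 'sz': [59.0, 9.0], 'ztop': 0.03, 'med': [0.51, -0.176, 0.029], 'px': [253, 191], 'pca': 19.8}
{'n': 'green', 'N': 874, 'rect': [508.0, -176.0], 'sz': [59.0, 25.0], 'ztop': 0.006, 'med': [0.511, -0.176, 0.005], 'px': [253, 183], 'pca': 20.0}
t 42.45 p [ 0.5094 -0.1759  0.1202] jaw -70.0 q1,5,6 [-19.2   0.2 140.8] F [ 0.25 -0.65  0.15] open 0.051
[109, 0, 1, -0.0, -0.005, 0.002, 0.6] rows>=2.2 jaw -70
```

View pics/w23.png

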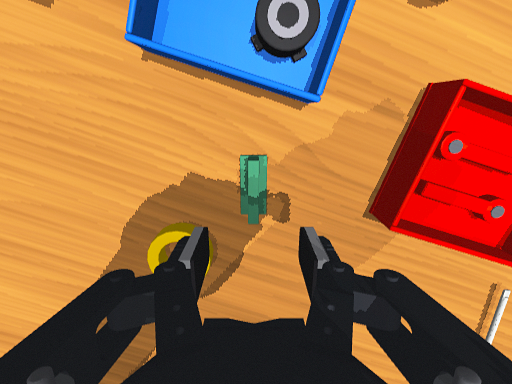

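The bracket is vertical at column 253, rows 155–222. The rib is centred at (0.509, −0.176) with its top at 30 mm.

apply_moves(
  rows=[
    [[40, 0, 0, 0, 0, 0, 0.6], [80, 0, 0, 0, 0, 0, 0.6], [107, 0, 0, 0, 0, 0, 0.6], [108, 0, 0, 0, 0, 0, 0.6], [108, 0, 0, 0, 0, 0, 0], [108, 0, 0, 0, 0, 0, 0], [108, 0, 0, 0, 0, 0, 0], [108, 0, 0, 0, 0, 0, 0], [108, 0, 0, 0, 0, 0, 0]],
  ],
  newtons=50,
)

```text
time: 43.35
ee_pos: [0.5113, -0.1761, 0.0147]
tcp_rot: [173.7, 89.5, 13.7]
wrist_force: [-0.1, 0.5, 6.7]
opening: 0.0089
```

apply_moves(
  rows=[
    [[-30, 0, 0, 0, 0, 0, 0], [-70, 0, 0, 0, 0, 0, 0], [-110, 0, 0, 0, 0, 0, 0], [-140, 0, 0, 0, 0, 0, 0], [-150, 0, 0, 0, 0, 0, 0], [-150, 0, 0, 0, 0, 0, 0]],
  ],
)

```text
time: 43.95
ee_pos: [0.5109, -0.1767, 0.1666]
tcp_rot: [163.9, 89.4, 3.9]
wrist_force: [0.1, -0.3, -1.1]
opening: 0.0084
```

```bash
python3 - <<'E'
from h import *
w=shot('wrist','w24.png')
plan([(.655,.111,.17,2.5,0)])
E
```

```text
t 44.0 p [ 0.5103 -0.1765  0.1647] jaw -70.0 q1,5,6 [-19.2   0.2 140.8] F [ 0.16  0.16 -1.14] open 0.0088
[-4, -221, -234, -1.265, -0.006, -0.006, 0] rows>=8.4 jaw 2
```

View pics/w24.png

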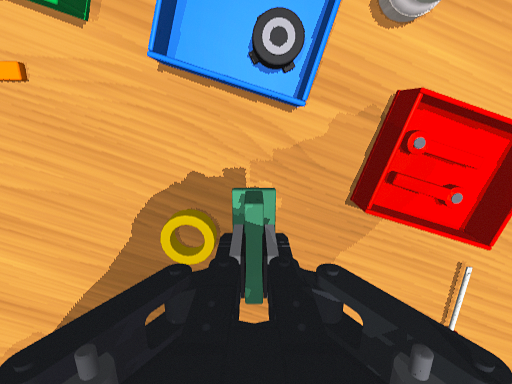

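The bracket is held, foot visible at (253,205). On to the green tote.

apply_moves(
  rows=[
    [[-4, -221, -234, -1.265, 0, 0, 0], [-4, -221, -234, -1.265, 0, 0, 0], [-4, -221, -234, -1.265, 0, 0, 0], [-4, -221, -234, -1.265, 0, 0, 0], [-4, -221, -234, -1.265, 0, 0, 0], [-4, -221, -234, -1.265, 0, 0, 0], [-4, -221, -234, -1.265, 0, 0, 0], [-4, -221, -234, -1.265, 0, 0, 0], [-4, -221, -234, -1.265, 0, 0, 0], [-4, -221, -234, -1.265, 0, 0, 0], [-4, -221, -234, -1.265, 0, 0, 0], [-4, -221, -234, -1.265, 0, 0, 0]],
  ],
)

```text
time: 45.2
ee_pos: [0.6543, 0.1109, 0.1696]
tcp_rot: [98.9, 89.6, 11.2]
wrist_force: [-0.0, 0.5, -0.9]
opening: 0.0085
```

```bash
python3 - <<'E'
from h import *
w=shot('wrist','w25.png')
plan([(.66,.112,.021,2.5,0)])
E
```

```text
t 45.25 p [0.6544 0.1109 0.1699] jaw 2.4 q1,5,6 [ 9.6  0.  97.2] F [ 0.37  0.74 -0.81] open 0.0085
[149, 4, -1, -0.002, -0.001, -0.008, 0] rows>=3.0 jaw 2
```

View pics/w25.png

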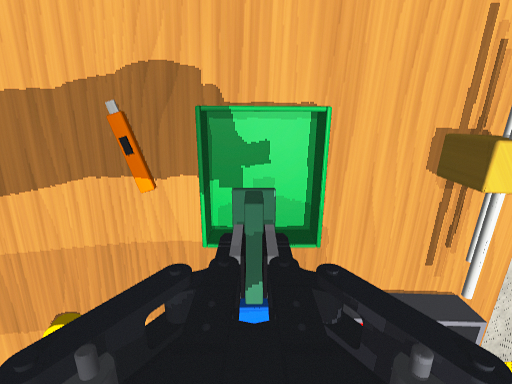

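The view shows the bracket above the green tote (columns 198–330, rows 107–245).

apply_moves(
  rows=[
    [[40, 4, -1, 0, 0, 0, 0], [80, 4, -1, 0, 0, 0, 0], [115, 4, -1, 0, 0, 0, 0], [140, 4, -1, 0, 0, 0, 0], [149, 4, -1, 0, 0, 0, 0], [149, 4, -1, 0, 0, 0, 0], [149, 4, -1, 0, 0, 0, 0.35], [149, 4, -1, 0, 0, 0, 0.35], [149, 4, -1, 0, 0, 0, 0.35], [120, 4, -1, 0, 0, 0, 0.35], [80, 4, -1, 0, 0, 0, 0.35], [30, 4, -1, 0, 0, 0, 0.35], [-30, 4, -1, 0, 0, 0, 0.5], [-60, 4, -1, 0, 0, 0, 0.6]],
  ],
)

```text
time: 46.65
ee_pos: [0.6579, 0.112, 0.2338]
tcp_rot: [98.5, 89.4, 10.8]
wrist_force: [1.3, -0.0, -0.6]
opening: 0.0509
```

```bash
python3 - <<'E'
from h import *
w=shot('wrist','w26.png');t=shot('top','t26.png')
plan([(.45,.0,.3,2.5,.6)])
E
```

```text
t 46.75 p [0.6594 0.1123 0.2376] jaw 2.4 q1,5,6 [ 9.7  0.  97.3] F [0.98 0.81 0.29] open 0.051
[-66, -213, 103, -0.002, -0.003, -0.018, 0.6] rows>=4.9 jaw 3
```

View pics/w26.png

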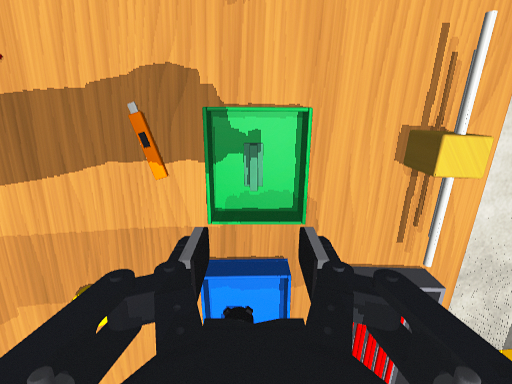

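View pics/t26.png

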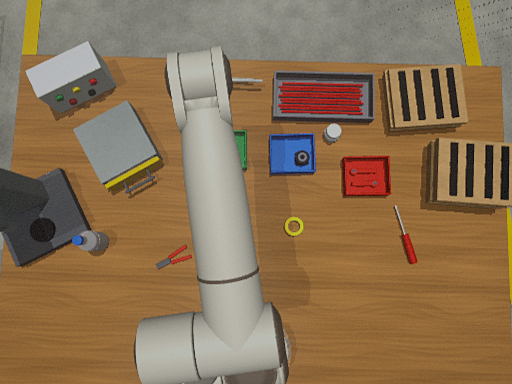

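The bracket is in the green tote at (253,165). Moving the arm out of the way for a final check of the whole bench.

```bash
python3 - <<'E'
from h import *
plan([(.2,-.40,.3,2.5,.6)])
E
```

```text
t 46.75 p [0.6594 0.1123 0.2376] jaw 2.4 q1,5,6 [ 9.7  0.  97.3] F [0.98 0.81 0.29] open 0.051
[-72, -479, 493, -0.002, -0.003, -0.018, 0.6] rows>=13.8 jaw 3
```

apply_moves(
  rows=[
    [[-72, -479, 493, 0, 0, 0, 0.6], [-72, -479, 493, 0, 0, 0, 0.6], [-72, -479, 493, 0, 0, 0, 0.6], [-72, -479, 493, 0, 0, 0, 0.6], [-72, -479, 493, 0, 0, 0, 0.6], [-72, -479, 493, 0, 0, 0, 0.6], [-72, -479, 493, 0, 0, 0, 0.6], [-72, -479, 493, 0, 0, 0, 0.6], [-72, -479, 493, 0, 0, 0, 0.6], [-72, -479, 493, 0, 0, 0, 0.6], [-72, -479, 493, 0, 0, 0, 0.6], [-72, -479, 493, 0, 0, 0, 0.6], [-72, -479, 493, 0, 0, 0, 0.6], [-72, -479, 493, 0, 0, 0, 0.6], [-72, -479, 493, 0, 0, 0, 0.6], [-72, -479, 493, 0, 0, 0, 0.6], [-72, -479, 493, 0, 0, 0, 0.6], [-72, -479, 493, 0, 0, 0, 0.6], [-72, -479, 493, 0, 0, 0, 0.6]],
  ],
)

```text
time: 48.65
ee_pos: [0.2008, -0.3997, 0.2998]
tcp_rot: [97.1, 88.9, 9.6]
wrist_force: [0.3, 0.1, -0.9]
opening: 0.0508
```

```bash
python3 - <<'E'
from h import *
from drw import handle
t=shot('top','t27.png');s=shot('side','s27.png')
handle(t);handle(s)
for l in ['hub_a','handle_a','bracket_a','tape','knife','cutters','driver','water','jar']:
    for p,n in ((t,'t'),(s,'s')):
        print(l,n,[(np.round(d['at'],3).tolist(),round(d['confidence'],2)) for d in cams.find_in(l,p)])
o=get_obs();print(o['time'],o['ee_pos'],o['wrist_force'])
E
```

```text
yellow 302 [0.571 0.405 0.081] dir 121.2 f [-0.111 -0.105 -0.096] l [-0.097 -0.001  0.094] z [0.037 0.089]
bar 124 dir 120.6 f [-0.15  -0.145 -0.135] l [-0.053  0.051] z [0.057 0.062 0.066] centre [0.5357 0.3846]
yellow 86 [0.584 0.394 0.077] dir 110.3 f [-0.116 -0.105 -0.036] l [-0.093 -0.018  0.077] z [0.032 0.085]
bar 52 dir 124.1 f [-0.158 -0.152 -0.138] l [-0.055  0.005] z [0.054 0.06  0.064] centre [0.542  0.3606]
hub_a t [([0.566, 0.398, 0.067], 0.72), ([0.648, -0.149, 0.037], 0.56)]
hub_a s [([0.636, -0.157, 0.033], 0.61)]
handle_a t [([0.562, -0.369, 0.023], 0.64), ([0.562, 0.396, 0.07], 0.47)]
handle_a s [([0.602, -0.363, 0.021], 0.64), ([0.558, -0.376, 0.017], 0.56)]
bracket_a t []
bracket_a s [([0.656, 0.103, 0.022], 0.57)]
tape t [([0.412, -0.125, 0.022], 0.44)]
tape s [([0.41, -0.138, 0.023], 0.78)]
knife t [([0.562, 0.397, 0.069], 0.66), ([0.515, 0.129, 0.012], 0.64)]
knife s [([0.51, 0.124, 0.012], 0.62)]
cutters t [([0.296, 0.271, 0.01], 0.53)]
cutters s []
driver t [([0.363, -0.5, 0.023], 0.57)]
driver s [([0.366, -0.51, 0.02], 0.66), ([0.66, 0.101, 0.019], 0.16)]
water t [([0.343, 0.504, 0.125], 0.57)]
water s []
jar t [([0.728, -0.247, 0.063], 0.75)]
jar s [([0.72, -0.263, 0.049], 0.91)]
49.65 [ 0.20002214 -0.40038249  0.29970293] [0.27282533 0.40040404 0.08365832]
```

View pics/t27.png

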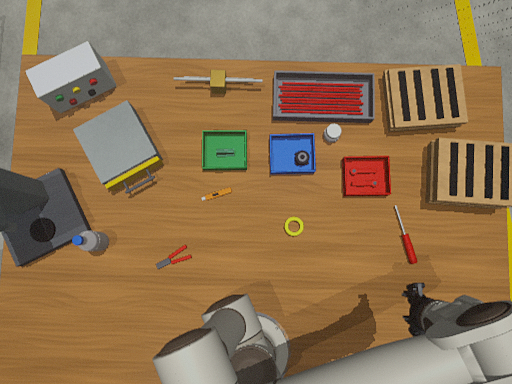

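View pics/s27.png

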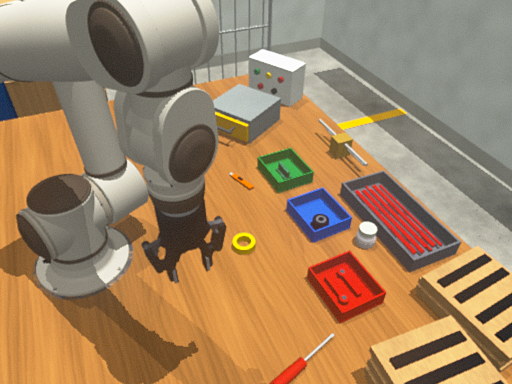

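The checks show all parts where they belong and the bystanders unmoved. One doubt remains: I backed off 2 mm before opening the grip, which could have eased the drawer out slightly. There is time, so I'll re-seat it and release while pressing.

```bash
python3 - <<'E'
from h import *
plan([(.535,.3835,.25,30.8,.35),(.535,.3835,.13,30.8,.35)])
E
```

```text
t 49.65 p [ 0.2    -0.4004  0.2997] jaw 2.4 q1,5,6 [-64.1   1.   23.5] F [0.27 0.4  0.08] open 0.0511
[58, 366, -769, -0.496, 0.002, -0.018, 0.35] rows>=17.1 jaw 31
[178, 364, -769, -0.496, 0.002, -0.018, 0.35] rows>=2.4 jaw 31
```

apply_moves(
  rows=[
    [[58, 366, -769, -0.496, 0, -0.018, 0.35], [58, 366, -769, -0.496, 0, -0.018, 0.35], [58, 366, -769, -0.496, 0, -0.018, 0.35], [58, 366, -769, -0.496, 0, -0.018, 0.35], [58, 366, -769, -0.496, 0, -0.018, 0.35], [58, 366, -769, -0.496, 0, -0.018, 0.35], [58, 366, -769, -0.496, 0, -0.018, 0.35], [58, 366, -769, -0.496, 0, -0.018, 0.35], [58, 366, -769, -0.496, 0, -0.018, 0.35], [58, 366, -769, -0.496, 0, -0.018, 0.35], [58, 366, -769, -0.496, 0, -0.018, 0.35], [58, 366, -769, -0.496, 0, -0.018, 0.35], [58, 366, -769, -0.496, 0, -0.018, 0.35], [58, 366, -769, -0.496, 0, -0.018, 0.35], [58, 366, -769, -0.496, 0, -0.018, 0.35], [58, 366, -769, -0.496, 0, -0.018, 0.35], [58, 366, -769, -0.496, 0, -0.018, 0.35], [58, 366, -769, -0.496, 0, -0.018, 0.35], [58, 366, -769, -0.496, 0, -0.018, 0.35], [58, 366, -769, -0.496, 0, -0.018, 0.35]],
  ],
)

```text
time: 51.65
ee_pos: [0.5347, 0.3826, 0.2507]
tcp_rot: [0.0, 89.9, -59.2]
wrist_force: [0.4, -0.8, 0.1]
opening: 0.03
```

```bash
python3 - <<'E'
from h import *
from drw import handle
plan([(.535,.3835,.0515,30.8,.35)])
handle(shot('wrist'))
E
```

```text
t 51.65 p [0.5347 0.3826 0.2507] jaw 30.8 q1,5,6 [35.6 -0.1 94.9] F [ 0.37 -0.79  0.15] open 0.03
[199, 1, -1, -0.0, 0.002, -0.0, 0.35] rows>=4.0 jaw 31
yellow 1639 [0.561 0.42  0.082] dir 121.1 f [-0.113 -0.106 -0.099] l [-0.07   0.016  0.091] z [0.08  0.084]
bar 877 dir 121.0 f [-0.153 -0.147 -0.135] l [-0.055  0.05 ] z [0.058 0.061 0.063] centre [0.5355 0.3824]
```

apply_moves(
  rows=[
    [[45, 1, -1, 0, 0, 0, 0.35], [90, 1, -1, 0, 0, 0, 0.35], [135, 1, -1, 0, 0, 0, 0.35], [175, 1, -1, 0, 0, 0, 0.35], [199, 1, -1, 0, 0, 0, 0.35], [199, 1, -1, 0, 0, 0, 0.35], [199, 1, -1, 0, 0, 0, 0], [199, 1, -1, 0, 0, 0, 0], [199, 1, -1, 0, 0, 0, 0], [199, 1, -1, 0, 0, 0, 0], [199, 1, -1, 0, 0, 0, 0]],
  ],
  newtons=60,
)

```text
time: 52.8
ee_pos: [0.5368, 0.3837, 0.0554]
tcp_rot: [63.3, 89.7, 4.1]
wrist_force: [1.5, -4.0, 7.5]
opening: 0.0077
```

```bash
python3 - <<'E'
from h import *
plan([(.5363,.3855,.0515,30.8,0)])
E
```

```text
t 52.8 p [0.5368 0.3837 0.0554] jaw 30.7 q1,5,6 [35.6 -0.2 94.9] F [ 1.52 -4.04  7.48] open 0.0077
[4, 0, -2, -0.001, 0.003, -0.005, 0] rows>=0.1 jaw 31
```

apply_moves(
  rows=[
    [[0, 2, 0, 0, 0, 0, 0], [0, 4, 0, 0, 0, 0, 0], [0, 6, 0, 0, 0, 0, 0], [0, 6, 0, 0, 0, 0, 0]],
  ],
)

```text
time: 53.2
ee_pos: [0.5373, 0.384, 0.0554]
tcp_rot: [-65.1, 89.6, -124.4]
wrist_force: [-24.1, -16.1, 10.3]
opening: 0.0081
```

Same stop position along the drawer axis (0.658 m) with 29 N. Releasing while still pressing lightly.

apply_moves(
  rows=[
    [[0, 2, 0, 0, 0, 0, 0.2], [0, 1, 0, 0, 0, 0, 0.35], [0, 0, 0, 0, 0, 0, 0.35], [0, 0, 0, 0, 0, 0, 0.35], [-30, 0, 0, 0, 0, 0, 0.35], [-80, 0, 0, 0, 0, 0, 0.35], [-130, 0, 0, 0, 0, 0, 0.35], [-170, 0, 0, 0, 0, 0, 0.5], [-170, 0, 0, 0, 0, 0, 0.5]],
  ],
)

```text
time: 54.1
ee_pos: [0.5395, 0.386, 0.2329]
tcp_rot: [67.2, 89.7, 8.0]
wrist_force: [0.8, 0.4, 0.3]
opening: 0.0427
```

```bash
python3 - <<'E'
from h import *
from drw import handle
w=shot('wrist','w29.png');handle(w);plan([])
E
```

```text
yellow 1769 [0.57  0.41  0.081] dir 120.9 f [-0.109 -0.102 -0.096] l [-0.096  0.001  0.092] z [0.08  0.084]
bar 933 dir 120.8 f [-0.15  -0.144 -0.131] l [-0.055  0.05 ] z [0.058 0.061 0.063] centre [0.538 0.384]
t 54.15 p [0.5391 0.3857 0.2294] jaw 30.7 q1,5,6 [35.6 -0.1 94.9] F [0.17 0.18 0.29] open 0.0426
```

View pics/w29.png

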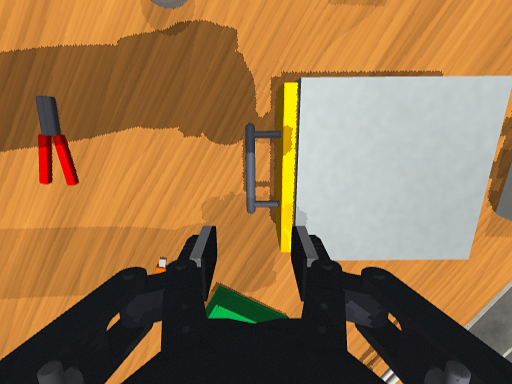

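The front reads −0.102 against −0.106 before. The arm may have been still settling, so I measure again at rest.

```bash
python3 - <<'E'
from h import *
from drw import handle
for i in range(3): 
    w=shot('wrist'); handle(w)
t=shot('top');handle(t)
W=cloud(w)
n=np.array([np.cos(np.radians(30.8)),np.sin(np.radians(30.8))]);e=np.array([-n[1],n[0]])
f=(W[...,:2]-[.66,.46])@n;l=(W[...,:2]-[.66,.46])@e
m=(W[...,2]>.09)&(abs(l)<.08)&(f>-.13)&(f<.0)&(W[...,2]<.1); print('cab front edge',np.percentile(f[m],[.5,1,2,5]),W[m][:,2].mean())
plan([])
E
```

```text
yellow 1769 [0.569 0.412 0.082] dir 120.7 f [-0.109 -0.103 -0.096] l [-0.096  0.003  0.092] z [0.08  0.083]
bar 961 dir 120.8 f [-0.15  -0.144 -0.131] l [-0.055  0.05 ] z [0.058 0.061 0.063] centre [0.5379 0.3842]
yellow 1778 [0.568 0.414 0.081] dir 120.6 f [-0.11  -0.103 -0.096] l [-0.096  0.006  0.092] z [0.08  0.084]
bar 965 dir 120.8 f [-0.15  -0.144 -0.132] l [-0.055  0.05 ] z [0.058 0.061 0.063] centre [0.5379 0.3842]
yellow 1740 [0.567 0.415 0.082] dir 120.5 f [-0.109 -0.103 -0.097] l [-0.095  0.006  0.092] z [0.08  0.083]
bar 980 dir 121.1 f [-0.149 -0.143 -0.132] l [-0.055  0.05 ] z [0.058 0.061 0.063] centre [0.538  0.3844]
yellow 168 [0.592 0.378 0.082] dir 121.4 f [-0.107 -0.101 -0.093] l [-0.096 -0.033  0.02 ] z [0.045 0.089]
bar 109 dir 122.5 f [-0.147 -0.142 -0.134] l [-0.055  0.039] z [0.057 0.062 0.067] centre [0.542  0.3806]
cab front edge [-0.09486445 -0.09454449 -0.09353264 -0.09027599] 0.09468352247678195
t 54.35 p [0.5377 0.3847 0.2239] jaw 30.7 q1,5,6 [35.6 -0.1 94.9] F [ 0.33  0.3  -0.49] open 0.043
```

Measured in the same top view, the front went from −0.108 (start) to −0.104 to −0.101, so it crept further in on the second push. I press once more, a bit harder, to confirm the real stop.

```bash
python3 - <<'E'
from h import *
plan([(.538,.3848,.052,30.8,.35)])
E
```

```text
t 54.35 p [0.5377 0.3847 0.2239] jaw 30.7 q1,5,6 [35.6 -0.1 94.9] F [ 0.33  0.3  -0.49] open 0.043
[172, 2, 0, -0.001, 0.003, 0.008, 0.35] rows>=3.4 jaw 31
```

apply_moves(
  rows=[
    [[0, 0, 0, 0, 0, 0, 0.35], [0, 0, 0, 0, 0, 0, 0.35], [45, 0, 0, 0, 0, 0.008, 0.35], [90, 0, 0, 0, 0, 0.008, 0.35], [135, 0, 0, 0, 0, 0.008, 0.35], [165, 0, 0, 0, 0, 0.008, 0.35], [171, 0, 0, 0, 0, 0.008, 0.35], [171, 0, 0, 0, 0, 0.008, 0.35], [171, 0, 0, 0, 0, 0.008, 0], [171, 0, 0, 0, 0, 0.008, 0], [171, 0, 0, 0, 0, 0.008, 0], [171, 0, 0, 0, 0, 0.008, 0], [171, 0, 0, 0, 0, 0.008, 0]],
  ],
  newtons=60,
)

```text
time: 55.65
ee_pos: [0.537, 0.3838, 0.0555]
tcp_rot: [32.3, 89.8, -26.9]
wrist_force: [-4.7, -2.9, 5.3]
opening: 0.0078
```

apply_moves(
  rows=[
    [[0, 3, 0, 0, 0, 0, 0], [0, 5, 0, 0, 0, 0, 0], [0, 7, 0, 0, 0, 0, 0], [0, 8, 0, 0, 0, 0, 0]],
  ],
)

```text
time: 56.05
ee_pos: [0.5375, 0.3841, 0.0555]
tcp_rot: [-78.0, 89.2, -137.3]
wrist_force: [-37.2, -21.8, 13.2]
opening: 0.0077
```

```bash
python3 - <<'E'
from h import *
from drw import handle
plan([]); o,p,A=cur(); print((p[:2])@[np.cos(np.radians(30.8)),np.sin(np.radians(30.8))])
handle(shot('top'))
E
```

```text
t 56.05 p [0.5375 0.3841 0.0555] jaw 30.8 q1,5,6 [35.6 -0.1 94.8] F [-37.17 -21.8   13.23] open 0.0077
0.6583613133202205
yellow 99 [0.605 0.356 0.081] dir 121.4 f [-0.107 -0.101 -0.093] l [-0.097 -0.062 -0.024] z [0.043 0.088]
bar 61 dir 130.2 f [-0.151 -0.141 -0.13 ] l [-0.054 -0.009] z [0.058 0.062 0.071] centre [0.5549 0.3608]
```

The drawer holds at 0.6584 m under 43 N (0.6581 m at 29 N), and the top view is unchanged at −0.101: a hard stop, fully home. Releasing as before, still pressing inward.

apply_moves(
  rows=[
    [[0, 2, 0, 0, 0, 0, 0.2], [0, 1, 0, 0, 0, 0, 0.35], [0, 0, 0, 0, 0, 0, 0.35], [0, 0, 0, 0, 0, 0, 0.35], [-30, 0, 0, 0, 0, 0, 0.35], [-80, 0, 0, 0, 0, 0, 0.35], [-130, 0, 0, 0, 0, 0, 0.35], [-200, 0, 0, 0, 0, 0, 0.5], [-230, 0, 0, 0, 0, 0, 0.5], [-230, 0, 0, 0, 0, 0, 0.5], [-230, 0, 0, 0, 0, 0, 0.5]],
  ],
)

```text
time: 57.2
ee_pos: [0.5407, 0.3869, 0.2873]
tcp_rot: [-75.2, 89.4, -134.4]
wrist_force: [0.8, -0.5, -1.5]
opening: 0.0429
```

```bash
python3 - <<'E'
from h import *
from drw import handle
w=shot('wrist','w30.png');handle(w);t=shot('top','t30.png');handle(t);plan([])
E
```

```text
yellow 1382 [0.571 0.409 0.082] dir 120.9 f [-0.109 -0.102 -0.096] l [-0.097  0.002  0.092] z [0.08  0.084]
bar 703 dir 120.9 f [-0.15  -0.144 -0.131] l [-0.056  0.05 ] z [0.058 0.061 0.063] centre [0.5378 0.3837]
yellow 189 [0.589 0.382 0.08 ] dir 120.9 f [-0.107 -0.102 -0.093] l [-0.096 -0.028  0.03 ] z [0.032 0.089]
bar 123 dir 121.0 f [-0.146 -0.142 -0.13 ] l [-0.056  0.045] z [0.055 0.062 0.067] centre [0.5407 0.3829]
t 57.3 p [0.5399 0.3863 0.284 ] jaw 30.8 q1,5,6 [35.6 -0.1 94.8] F [-0.51 -0.13  0.11] open 0.0427
```

View pics/t30.png

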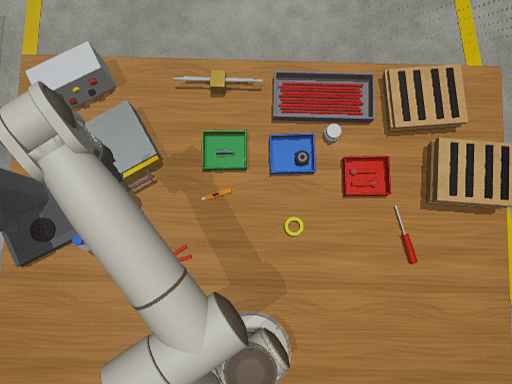

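The drawer front stays at −0.102 after release. The top view shows the bracket at (225,153), hub 1 at (301,157) and the handles at (363,178), all in their totes. The gripper is free, 0.28 m up. Handing in.

```bash
python3 -c "
from h import *
print(bot.job_done())"
```

```text
the job is handed in; nothing more can be done
None
```

I cleared the bench and handed the job in at about 57 s of the 210 s allowed.

- **Hubs:** The one reading −4.1 N was complete and went in the blue tote. The two reading about −0.8 and −1.0 N were incomplete and went in the hold drawer.
- **Handles and bracket:** Both red handles are in the red tote and the one green bracket is in the green tote.
- **Last checks:** The final top view shows the parts in their totes and no loose parts on the bench. The gripper was empty and clear, reading about 0 N. I last saw the two light hubs in the drawer just before pushing it shut.
- **Bystanders:** The tape, knife, cutters, screwdriver, bottle and jar were within about 5 mm of where they started, which is about the detector's accuracy. In the last pictures the arm hid the bottle and cutters from some views.
- **Drawer:** After the first push, the front measured 2–4 mm short of where it ended up, probably because I backed off slightly before letting go. I pushed it in again. On the third push it held firm at 43 N and did not move on release. Its front now measures about 6 mm further in than at the start, with up to 2 mm of camera error.

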